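Find the slack clip by feel and empty the cutter strip

ROBOT

A 6-joint arm with a two-finger parallel gripper is mounted at the origin on the work surface. World frame = base frame: x ahead of the robot, y to its left, z up, the work surface at z = 0. Lengths are in mm, angles in rad, forces in N, time in s.
With the tool pointing down it reaches from about 325 to 925 mm from the base axis. Payload 3.1 kg.
Tool frame: the origin (TCP) lies midway between the tips of the shut fingers; the grasp point (between the pads) lies 19 mm behind it; z points along the fingers, x is the direction in which the jaws open and shut, and the axes are right-handed (so a half turn about z gives the same grasp; the last joint's range is limited). The gripper opens to 85 mm and grips with 20 to 120 N. Pads are 22 mm wide; open, the fingers measure 114 mm over their backs; the gripper's body (76 mm by 85 mm) begins 54 mm behind the grasp point. The pads swing forward as they close: fully open they stand 13 mm farther back than shut.
Start: joints at [0.997, 0.217, 1.613, -0, 1.311, -0.112], TCP at [278.46, 559.553, 231.3] pointing down, gripper open.
Joint ranges: [-2.75, 2.75], [-0.78, 2.1], [0.31, 2.55], [-1.13, 4.27], [0.13, 2.63], [-2.58, 2.58]. Speed limits (rad/s): [2.79, 2.79, 3.14, 3.14, 3.14, 3.14].

INTERFACE

Orientations are given as a 3x3 rotation matrix whose columns are the frame's x, y, z axes.
In Python, from workcell import get_obs, get_image, hand_in gives the robot as it stands. The module is installed in compiled form; this text tells all that it offers.
- The arm moves only by the tool servo_tool, never from a script. Its argument "motion" is a list of rows, each a list of 3 entries, a list of its own where there are three numbers: the shift along the tool's x, y, z in cm, then the turn, a rotation vector about the tool's x, y, z in rad, then the opening in per cent of the stroke, from 0 (shut) to 100 (fully open). A call has 1 to 10 rows; each row is the pose to reach, as a shift and turn from the pose commanded when the call began, along the tool's axes at that moment; what a row does not reach only later rows make up. A row lasts 1/8 s, in which the tool goes at most 62.5 mm and 10.7 degrees, less where a joint would pass 70% of its speed; a pose out of reach is approached as far as the arm can. A call with a gripper value outside its range is refused whole. The fingers move at their own pace and stop on an object; "grip_force" is the grip in N (left out, the last holds). Time passes only in rows, so rows that repeat a pose let the fingers close. It gives the time, the measured TCP pose, the force and the opening at its end, in the units of the state.
- get_obs(): the state, without advancing time (a new reading comes with each control period).
- get_image(name): name is "scene" or "top" or "wrist"; returns a dict with "frame" (384x512x3 uint8, blue, green, red), "z_map" (384x512 float32, mm along the optical axis (not along the pixel's ray), 0 where there is no reading), "intrinsics" (3x3 intrinsics, pixels), "k1" (the pictures are not rectified: a ray, as slopes to the right and down, at radius r is drawn at 1 + k1 r^2 times it, then the intrinsics apply), "extrinsics" (4x4, takes a point from camera to world coordinates); the wrist camera has in their place "T_tool_cam" (4x4, takes a point from camera to tool coordinates, whose origin is the TCP and whose axes are the tool frame's). Camera axes: x right, y up, looking along -z (the intrinsics and any distortion apply to the point x, -y, -z); pixel columns grow to the right and rows downward; lengths in mm; the calibration is good to about 2 mm. A picture is of the moment at which its call begins: read the wrist's pose just before it.
- hand_in(): hands the job in, once; it reports no verdict.
The state is a dict: "time_s": time; "joint_positions": joint angles; "qd": joint speeds; "tau": joint torques, N m; "tcp_pos": TCP position; "tcp_rot": TCP orientation; "force": force on the tool from outside, world axes, zero at the start; "ft_torque": the same for the moment, N m; "width": finger opening in mm.
Only numpy, scipy, OpenCV 4.12 (cv2) and the standard library are available. Lean on these libraries where they do the work, as an engineer would, in place of code of your own. Each camera call takes 0.05 s, during which the arm holds its last target.

TASK

One of the three clips that hold the straight-shanked cutters in the sloping strip has gone slack: tug the cutters gently to feel which one comes out with hardly any pull, while the firm clips hold theirs back. Take that cutter out first and put it in the round scrap tin while the other two are still seated; then pull the other two out against their firm clips and lay them flat in the rectangular tray. Leave the ball-ended scriber seated and everything else where it is.

Things in the scene. Friction and masses are not known exactly. Their poses are not given: they have to be found in the camera images.
- rack: Fixed green stand 320 mm wide with a sloping clip strip under a narrow shelf board. Origin on the bench below the middle of the strip's top face; y along the strip, x away from its open side. The strip's four clips stand at y = -112.5, -37.5, 37.5 and 112.5 mm; cutters lean 22.9 degrees (0.40 rad) from upright towards the rack's -x, and come out that way.
- strip (a point): Middle of the strip's top face, 100 mm above the bench. In each clip two sprung rollers snap into a groove round the part, 19 mm below its collar. In a firm clip it takes about 14 N along the axis to pass the detent, in the slack one about 4 N, always within the first 8 mm of travel; then the part slides out freely. A part let go within the first 3 mm is drawn home again. Any of the three cutter clips may be the slack one.
- board (a point): Middle of the shelf board's lower front edge, 300 mm above the bench. The board is 340 mm long, 45 deep (x = 10 to 55 mm of the rack) and 18 thick. It leaves no room for a gripper straight above the cutters: the tool must lean with them.
- cutter_a: Steel cutter in a clip, shank up: round shank 12 mm across, 36 mm long, above a 22 mm wide collar 4 mm thick; below it a 14 mm round body 42 mm long, inside the clip at the start. 80 g; a 40 N grip on the shank holds. Origin on the axis at the collar's underside, level with the strip's top face while seated; z along the axis to the shank end. Pull it out 42 mm along z. All three are alike.
- cutter_b: Steel cutter in a clip, shank up: round shank 12 mm across, 36 mm long, above a 22 mm wide collar 4 mm thick; below it a 14 mm round body 42 mm long, inside the clip at the start. 80 g; a 40 N grip on the shank holds. Origin on the axis at the collar's underside, level with the strip's top face while seated; z along the axis to the shank end. Pull it out 42 mm along z. All three are alike.
- cutter_c: Steel cutter in a clip, shank up: round shank 12 mm across, 36 mm long, above a 22 mm wide collar 4 mm thick; below it a 14 mm round body 42 mm long, inside the clip at the start. 80 g; a 40 N grip on the shank holds. Origin on the axis at the collar's underside, level with the strip's top face while seated; z along the axis to the shank end. Pull it out 42 mm along z. All three are alike.
- cutter_a_end (a point): Shank end of cutter_a, on its axis, 40 mm from its origin along +z.
- cutter_a_tip (a point): Cutting tip of cutter_a, on its axis, 42 mm from its origin along -z.
- cutter_b_end (a point): Shank end of cutter_b, on its axis, 40 mm from its origin along +z.
- cutter_b_tip (a point): Cutting tip of cutter_b, on its axis, 42 mm from its origin along -z.
- cutter_c_end (a point): Shank end of cutter_c, on its axis, 40 mm from its origin along +z.
- cutter_c_tip (a point): Cutting tip of cutter_c, on its axis, 42 mm from its origin along -z.
- scriber: Bystander in the clip at y = 112.5 mm: a scriber with a thin neck and a 26 mm black ball knob, its top 49 mm above the strip along the axis. Not a cutter: it stays seated. Origin and axes like a cutter's.
- slack_jaw_front (a joint): Travel in m of one of the two sprung rollers of the slack clip, wherever that clip is in the strip: about 0.002 with a part seated, under 0.001 while a part's full body passes, 0.005 when the clip is empty.
- tray: Fixed black rectangular open tray, 170 (x) x 130 (y) x 35 mm high, walls and floor 4 mm. Origin under its centre.
- tin: Fixed round steel scrap tin, 120 mm across, 50 mm high, wall 3, floor 4 mm, with some flat scrap on its floor. Origin under its centre.
- spray_can: Bystander: upright can 60 mm across, 160 high, origin under its centre. To be left alone.
- brush: Bystander: hand brush lying on the bench, origin under its middle. To be left alone.
- tube_1: Bystander: square steel tube offcut 120 x 30 x 30 mm, origin under its centre, long along its x. To be left alone.
- tube_2: Bystander: square steel tube offcut 70 x 30 x 30 mm, origin under its centre, long along its x. To be left alone.
- disc: Bystander: flat abrasive disc 100 mm across, 6 thick, origin under its centre. To be left alone.
- bolt: Bystander: stubby bolt standing on end, 50 mm high, origin under its centre. To be left alone.
Not all that is in view belongs to the job. Leave any turquoise look-alike of the tray alone.

How it is judged:
By the outcome, as a careful person would: the job done as asked, in the order asked, and still so for the second after the job is handed in, with the robot touching nothing.
It also fails if it takes over 72 s, if anything falls off the work surface, if the arm or the gripper's body presses on something with over 40 N, if the wrist force passes 120 N, or if a joint passes its speed limit or range.

## Working session

There is one attempt and no reset: what is moved stays moved. The work goes in short steps, Python scripts to look and compute and a tool call to move; the robot and the scene stay as the last step left them, time stands still between calls to the robot, and variables do not carry over. Pictures are saved under pics/ and viewed, and the job is handed in when it is done.

Besides the shell and the picture viewer there is one more tool, called after "Request:" by a JSON object that holds its "api" and its "payload", one argument or row to a line. servo_tool: Moves the arm, as the interface text tells. Its arguments: {"type":"object","properties":{"motion":{"type":"array"},"grip_force":{"type":"number"}},"required":["motion"]}

```bash
mkdir -p pics; cat > h.py <<'E'
import numpy as np, cv2
from workcell import get_obs, get_image
def pts(im, T=None):
    z=im["z_map"]; K=np.array(im["intrinsics"]); k1=im["k1"]
    h,w=z.shape; u,v=np.meshgrid(np.arange(w),np.arange(h))
    p=cv2.undistortPoints(np.stack([u,v],-1).reshape(-1,1,2).astype(np.float64),K,np.array([k1,0,0,0,0.])).reshape(h,w,2)
    P=np.stack([p[...,0]*z,-p[...,1]*z,-z],-1)
    T=np.array(im["extrinsics"]) if T is None else T
    W=P@T[:3,:3].T+T[:3,3]; W[z==0]=np.nan
    return W
def wristT(im,o):
    A=np.eye(4);A[:3,:3]=o["tcp_rot"];A[:3,3]=o["tcp_pos"];return A@np.array(im["T_tool_cam"])
def proj(im,X,T=None):
    T=np.array(im["extrinsics"]) if T is None else T
    p=(np.atleast_2d(X)-T[:3,3])@T[:3,:3]
    a,b=p[:,0]/-p[:,2],-p[:,1]/-p[:,2]; s=1+im["k1"]*(a*a+b*b); K=np.array(im["intrinsics"])
    return np.stack([K[0,0]*a*s+K[0,2],K[1,1]*b*s+K[1,2]],-1)
E
python3 - <<'E'
from h import *
import pickle
o=get_obs();print({k:np.round(v,3).tolist() for k,v in o.items()})
D={'o':o}
for n in("scene","top","wrist"):
    im=get_image(n);D[n]=im;cv2.imwrite(f"pics/{n}0.png",im["frame"])
    print(n,im["k1"],np.round(im.get("extrinsics",im.get("T_tool_cam")),3).tolist(),np.round(im["intrinsics"]).tolist())
pickle.dump(D,open("d0.pkl","wb"))
E
```

```text
{'time_s': 0.0, 'joint_positions': [0.997, 0.218, 1.615, -0.0, 1.311, -0.112], 'qd': [-0.003, 0.001, 0.001, 0.0, -0.002, 0.0], 'tau': [0.002, -39.683, -30.386, -0.0, 0.009, -0.0], 'tcp_pos': [277.995, 558.848, 229.956], 'tcp_rot': [[0.446, 0.895, -0.001], [0.895, -0.446, -0.002], [-0.002, -0.0, -1.0]], 'force': [0.073, 0.648, -0.817], 'ft_torque': [-0.007, -0.021, -0.006], 'width': 85.363}
scene -0.04915995474274978 [[0.327, -0.796, 0.509, 1052.43], [0.945, 0.276, -0.176, -210.198], [-0.0, 0.538, 0.843, 1186.203], [0.0, 0.0, 0.0, 1.0]] [[393.0, 0.0, 256.0], [0.0, 393.0, 196.0], [0.0, 0.0, 1.0]]
top 0.02965546558106871 [[-0.005, 0.986, -0.168, 191.835], [-1.0, -0.006, -0.003, 12.957], [-0.004, 0.168, 0.986, 1660.87], [0.0, 0.0, 0.0, 1.0]] [[407.0, 0.0, 257.0], [0.0, 407.0, 189.0], [0.0, 0.0, 1.0]]
wrist -0.05431022459181186 [[1.0, -0.0, -0.001, 0.859], [-0.0, -0.947, -0.321, -83.081], [-0.0, 0.321, -0.947, -142.295], [0.0, 0.0, 0.0, 1.0]] [[295.0, 0.0, 255.0], [0.0, 295.0, 191.0], [0.0, 0.0, 1.0]]
```

View pics/scene0.png

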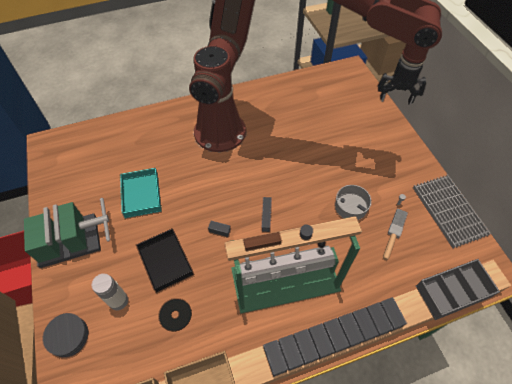

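View pics/top0.png

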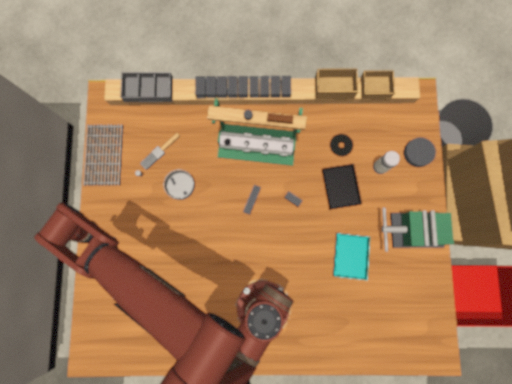

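View pics/wrist0.png

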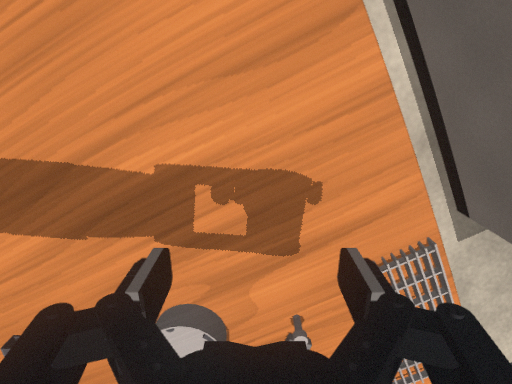

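```bash
python3 - <<'E'
from h import *
import pickle
D=pickle.load(open("d0.pkl","rb"))
s=D['scene']['frame'];t=D['top']['frame']
a=cv2.resize(s[205:325,215:375],None,fx=5,fy=5,interpolation=cv2.INTER_CUBIC)
b=cv2.resize(t[95:175,200:310],None,fx=7,fy=7,interpolation=cv2.INTER_CUBIC)
cv2.imwrite("pics/cs.png",a);cv2.imwrite("pics/ct.png",b)
W=pts(D['scene']);Wt=pts(D['top'])
for n,W,L in(("scene",W,[(353,202),(165,260),(321,244),(298,251),(273,259),(249,266),(266,240),(306,232),(230,250),(356,228),(240,309),(340,290)]),("top",Wt,[(180,185),(342,187),(255,141),(229,141),(280,146),(255,116),(302,122),(212,110),(220,158),(293,163),(352,256),(253,199),(292,199),(341,145),(386,162),(157,155)])):
    for p in L: print(n,p,np.round(W[p[1],p[0]]).tolist())
E
```

```text
scene (353, 202) [477.0, 352.0, 5.0]
scene (165, 260) [477.0, -323.0, 6.0]
scene (321, 244) [644.0, 132.0, 144.0]
scene (298, 251) [636.0, 64.0, 127.0]
scene (273, 259) [632.0, -12.0, 118.0]
scene (249, 266) [627.0, -85.0, 111.0]
scene (266, 240) [666.0, -51.0, 334.0]
scene (306, 232) [680.0, 46.0, 340.0]
scene (230, 250) [654.0, -139.0, 316.0]
scene (356, 228) [700.0, 177.0, 315.0]
scene (240, 309) [708.0, -142.0, 7.0]
scene (340, 290) [753.0, 169.0, 5.0]
top (180, 185) [493.0, 338.0, -1.0]
top (342, 187) [480.0, -333.0, 1.0]
top (255, 141) [650.0, 25.0, 102.0]
top (229, 141) [641.0, 125.0, 137.0]
top (280, 146) [631.0, -74.0, 94.0]
top (255, 116) [676.0, 23.0, 317.0]
top (302, 122) [652.0, -138.0, 321.0]
top (212, 110) [698.0, 171.0, 319.0]
top (220, 158) [606.0, 173.0, 3.0]
top (293, 163) [582.0, -132.0, 7.0]
top (352, 256) [199.0, -361.0, 4.0]
top (253, 199) [427.0, 34.0, 40.0]
top (292, 199) [427.0, -123.0, 29.0]
top (341, 145) [659.0, -335.0, 5.0]
top (386, 162) [547.0, -469.0, 161.0]
top (157, 155) [615.0, 431.0, 26.0]
```

View pics/cs.png

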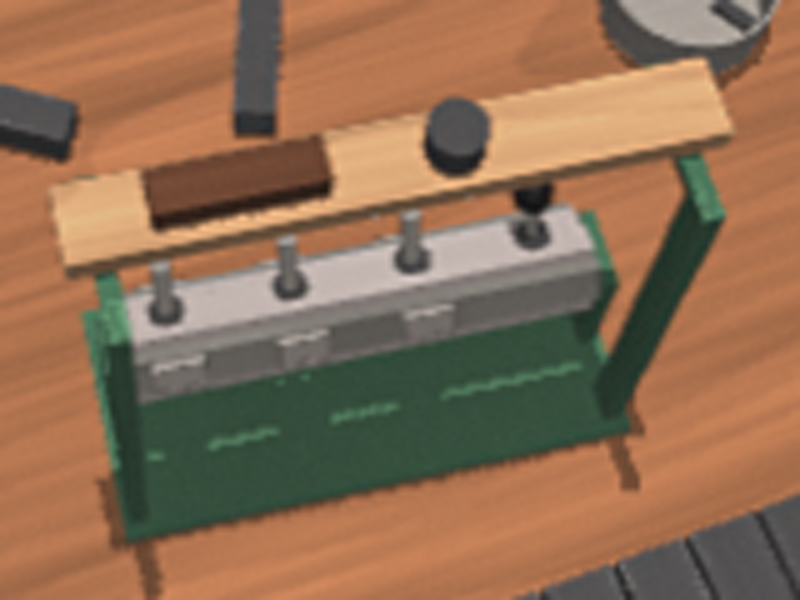

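View pics/ct.png

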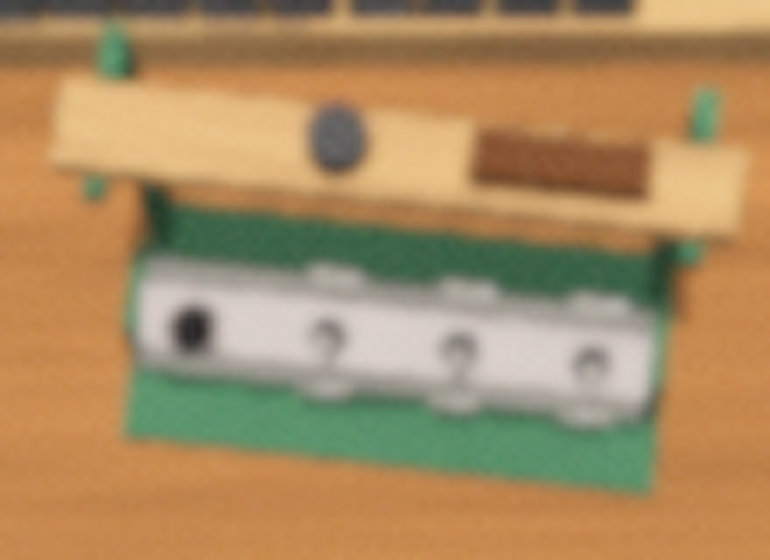

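```bash
cat >> h.py <<'E'
from scipy.spatial.transform import Rotation as Ro
import json
def lean(yaw,ang=0.40):
    R=np.array([[0,np.cos(ang),np.sin(ang)],[1,0,0],[0,np.sin(ang),-np.cos(ang)]])
    return Ro.from_euler('z',yaw).as_matrix()@R
def step(p0,R0,p1,R1):
    """shift cm, rotvec from p0,R0 to p1,R1"""
    return np.round(R0.T@(np.array(p1)-p0)/10,3).tolist(), np.round(Ro.from_matrix(R0.T@R1).as_rotvec(),4).tolist()
def apply(p0,R0,s,r):
    return p0+R0@(np.array(s)*10), R0@Ro.from_rotvec(r).as_matrix()
E
python3 - <<'E'
from h import *
import pickle
D=pickle.load(open("d0.pkl","rb"))
Wc=pts(D['scene']); Wt=pts(D['top'])
# board top from top cam / strip
for n,W in(("s",Wc),("t",Wt)):
    m=(W[...,2]>306)&(W[...,2]<330)&(W[...,0]>600)&(W[...,0]<760)&(abs(W[...,1])<250)
    r=cv2.minAreaRect(W[m][:,:2].astype(np.float32)); print(n,m.sum(),r,np.median(W[m][:,2]))
    m=(W[...,2]>80)&(W[...,2]<112)&(W[...,0]>590)&(W[...,0]<700)&(abs(W[...,1])<250)
    r=cv2.minAreaRect(W[m][:,:2].astype(np.float32)); print(n,m.sum(),r,W[m].mean(0))
o=get_obs(); R0=np.array(o['tcp_rot']); p0=np.array([278.46,559.553,231.3])
y=-0.14; R1=lean(y); print(step(p0,R0,[601,-10,195],R1),R1.round(3).tolist())
E
```

```text
s 1930 ((670.7454833984375, 19.949447631835938), (338.3760070800781, 47.22478103637695), 83.23722839355469) 316.7549926333037
s 1946 ((648.0952758789062, 19.470611572265625), (313.8771057128906, 88.94160461425781), 88.6634292602539) [654.2912447   26.47366807  98.17306871]
t 1045 ((682.9553833007812, 17.961044311523438), (339.2130126953125, 68.74076843261719), 83.69320678710938) 318.6742608146951
t 1118 ((649.307373046875, 19.406158447265625), (314.63134765625, 93.49205780029297), 88.92448425292969) [645.91245977  16.96153198  98.65370343]
([-36.612, 54.253, 3.689], [-0.397, 0.0661, -0.3171]) [[0.14, 0.912, 0.386], [0.99, -0.129, -0.054], [0.0, 0.389, -0.921]]
```

```bash
python3 - <<'E'
from h import *
o=get_obs(); R0=np.array(o['tcp_rot']); p0=np.array([278.46,559.553,231.3])
R1=lean(-0.116); p1=np.array([634,-13.4,100])-100*R1[:,2]; print(p1,step(p0,R0,p1,R1),step(p0,R0,(p0+p1)/2+[0,0,40],R1))
E
```

```text
[595.31987277  -8.89287111 192.1060994 ] ([-36.766, 53.695, 3.979], [-0.3965, 0.0709, -0.3408]) ([-18.39, 26.847, -2.01], [-0.3965, 0.0709, -0.3408])
```

Request:
{"api": "servo_tool", "payload": {
  "motion": [
    [[-18.4,26.8,-2.0],[-0.3965,0.0709,-0.3408],45],
    [[-18.4,26.8,-2.0],[-0.3965,0.0709,-0.3408],45],
    [[-18.4,26.8,-2.0],[-0.3965,0.0709,-0.3408],45],
    [[-18.4,26.8,-2.0],[-0.3965,0.0709,-0.3408],45],
    [[-18.4,26.8,-2.0],[-0.3965,0.0709,-0.3408],45],
    [[-36.77,53.7,3.98],[-0.3965,0.0709,-0.3408],45],
    [[-36.77,53.7,3.98],[-0.3965,0.0709,-0.3408],45],
    [[-36.77,53.7,3.98],[-0.3965,0.0709,-0.3408],45],
    [[-36.77,53.7,3.98],[-0.3965,0.0709,-0.3408],45],
    [[-36.77,53.7,3.98],[-0.3965,0.0709,-0.3408],45]
  ],
  "grip_force": 40
}}

```text
time_s: 1.4
tcp_pos: [580.7, 16.2, 196.6]
tcp_rot: [[0.116, 0.914, 0.388], [0.993, -0.108, -0.044], [0.002, 0.391, -0.921]]
force: [1.1, 1.0, -0.2]
width: 38.2
```

Request:
{"api": "servo_tool", "payload": {
  "motion": [
    [[0,0,0],[0,0,0],45],
    [[0,0,0],[0,0,0],45],
    [[0,0,0],[0,0,0],45]
  ]
}}

```text
time_s: 1.78
tcp_pos: [579.7, 19.7, 196.9]
tcp_rot: [[0.114, 0.915, 0.388], [0.994, -0.105, -0.043], [0.002, 0.39, -0.921]]
force: [-0.8, 0.6, 0.5]
width: 38.4
```

```bash
python3 - <<'E'
from h import *
import pickle
o=get_obs(); im=get_image("wrist"); pickle.dump((o,im),open("w1.pkl","wb"))
print(o['time_s'],o['tcp_pos'],o['force'],np.round(o['tcp_rot'],3).tolist())
f=im['frame'].copy(); cv2.imwrite("pics/w1.png",cv2.resize(f,None,fx=1.5,fy=1.5))
W=pts(im,wristT(im,o)); np.save("w1.npy",W)
E
```

```text
1.775 [579.66143352  19.65937513 196.91823956] [-0.82040291  0.56304699  0.52109151] [[0.114, 0.915, 0.388], [0.994, -0.105, -0.043], [0.002, 0.39, -0.921]]
```

View pics/w1.png

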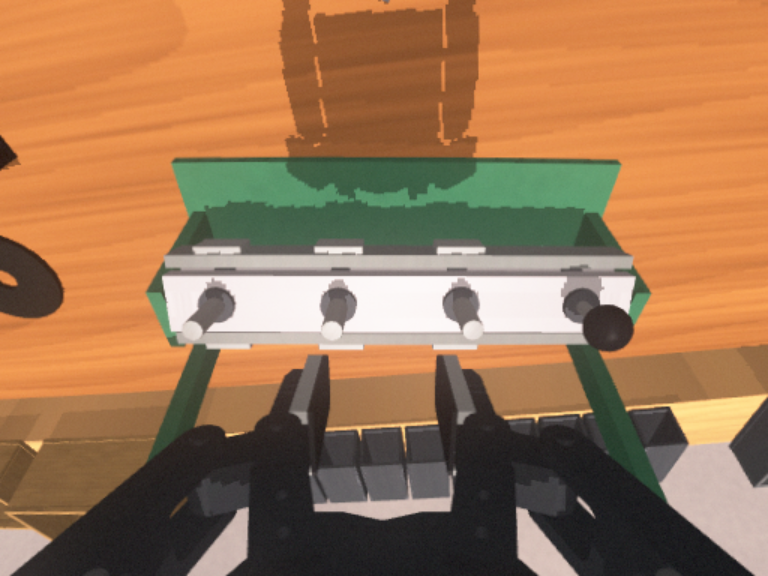

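```bash
python3 - <<'E'
from h import *
import pickle
o,im=pickle.load(open("w1.pkl","rb")); W=np.load("w1.npy")
f=im['frame']
cv2.imwrite("pics/w1c.png",cv2.resize(f[170:260,100:430],None,fx=2.4,fy=2.4,interpolation=cv2.INTER_CUBIC))
R=np.array(o['tcp_rot']);p=np.array(o['tcp_pos'])
# strip plane
m=np.zeros(W.shape[:2],bool); m[186:215,115:415]=1
L=(W-p)@R   # tool coords
P=L[m]; P=P[~np.isnan(P).any(1)]
z=np.median(P[:,2]); Q=P[abs(P[:,2]-z)<4]; c=Q.mean(0); n=np.linalg.svd(Q-c)[2][2]; n*=np.sign(n[2]); print("strip z",z,c,n,R@n)
for (u,v) in [(129,220),(221,220),(315,220),(405,218)]:
    print((u,v),L[v-1:v+2,u-1:u+2].reshape(-1,3)[[0,4,8]].round(1).tolist(),W[v,u].round(1))
# per-row cluster: points above strip
for lo,hi in [(-170,-90),(-80,-10),(0,70)]:
    mm=(L[...,0]>lo)&(L[...,0]<hi)&(L[...,2]<z-30)&(L[...,2]>z-44)&(abs(L[...,1])<40); a=L[mm]
    print(len(a),a.mean(0).round(1),a.min(0).round(1),a.max(0).round(1))
E
```

```text
strip z 111.59540964982047 [ 10.25343968  11.37334382 111.51947759] [-0.0013207   0.00463537  0.99998838] [ 0.39169866 -0.04448042 -0.91901777]
(129, 220) [[-100.0, 13.6, 71.3], [-99.3, 14.5, 71.3], [-99.0, 15.7, 72.0]] [609.2 -83.6 136.7]
(221, 220) [[-26.3, 13.6, 71.9], [-25.4, 14.0, 70.9], [-24.8, 15.5, 72.2]] [617.1 -10.1 137.1]
(315, 220) [[nan, nan, nan], [49.3, 14.5, 71.8], [50.1, 15.3, 71.7]] [626.3  64.  136.5]
(405, 218) [[118.3, 9.8, 66.6], [118.7, 10.2, 65.7], [118.6, 10.3, 63.9]] [628.  133.7 140.7]
236 [-99.3  13.2  73.6] [-106.6    8.3   70.2] [-94.6  20.2  81.5]
220 [-25.3  13.   73.4] [-31.3   8.4  70. ] [-19.9  20.   81.6]
223 [48.7 12.8 73.6] [43.3  8.  70.6] [55.1 19.9 81.6]
```

View pics/w1c.png

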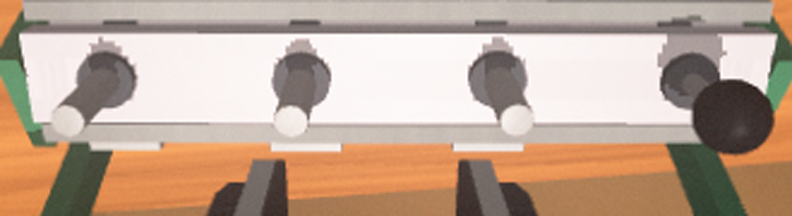

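Request:
{"api": "servo_tool", "payload": {
  "motion": [
    [[-2.53,1.43,3.0],[0,0,0],45],
    [[-2.53,1.43,6.3],[0,0,0],45],
    [[-2.53,1.43,6.3],[0,0,0],45],
    [[-2.53,1.43,6.3],[0,0,0],45],
    [[-2.53,1.43,6.3],[0,0,0],45]
  ]
}}

```text
time_s: 2.45
tcp_pos: [615.5, -10.6, 146.3]
tcp_rot: [[0.115, 0.913, 0.39], [0.993, -0.106, -0.044], [0.002, 0.393, -0.92]]
force: [-0.0, 0.4, 0.1]
width: 38.7
```

```bash
cat > look.py <<'E'
from h import *
import pickle,sys
o=get_obs(); im=get_image("wrist"); pickle.dump((o,im),open("w.pkl","wb"))
print(o['time_s'],np.round(o['tcp_pos'],2),np.round(o['force'],2),o['width'])
f=im['frame'].copy()
R=np.array(o['tcp_rot']);p=np.array(o['tcp_pos']);T=wristT(im,o)
L=(pts(im,T)-p)@R; np.save("L.npy",L)
for q in proj(im,np.array([p+R[:,2]*d for d in(-19,0,10,20,40)]),T): cv2.circle(f,tuple(int(round(x)) for x in q),1,(0,0,255),-1)
cv2.imwrite(sys.argv[1],cv2.resize(f,None,fx=1.5,fy=1.5))
E
python3 look.py pics/w2.png
```

```text
2.45 [615.49 -10.56 146.33] [-0.03  0.36  0.11] 38.6503221224026
```

View pics/w2.png

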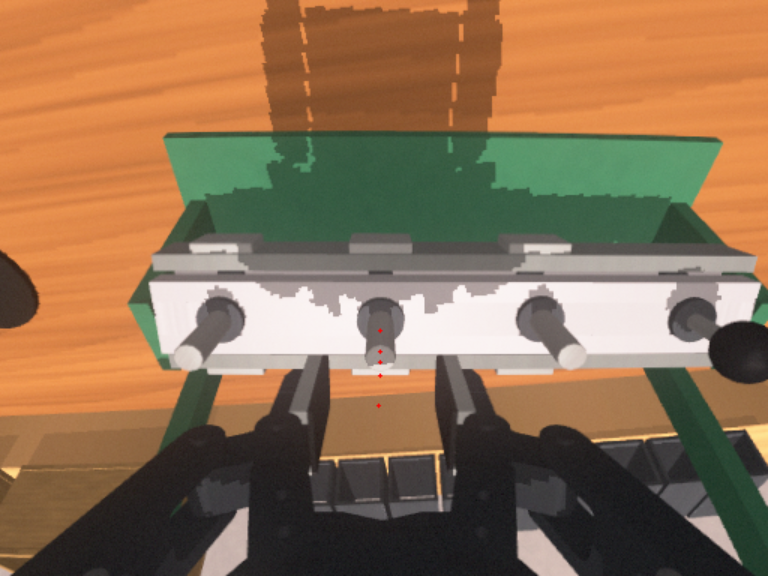

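```bash
cat > meas.py <<'E'
import numpy as np
L=np.load("L.npy")
m=(abs(L[...,0])<110)&(L[...,1]>-25)&(L[...,1]<25)&(L[...,2]>20)
P=L[m]; h,b=np.histogram(P[:,2],bins=np.arange(20,200,2)); z0=b[h.argmax()]+1; z=np.median(P[abs(P[:,2]-z0)<4][:,2]); print("strip z",z)
for c in(-75,0,75):
    mm=(abs(L[...,0]-c)<14)&(abs(L[...,1])<25)&(L[...,2]<z-32)&(L[...,2]>z-46); a=L[mm]
    cap=a[a[:,2]<np.percentile(a[:,2],30)+1] if len(a) else a
    print(c,len(a),a.mean(0).round(1),"cap",((cap.min(0)+cap.max(0))/2).round(1)) if len(a) else print(c,'none')
E
python3 meas.py
```

```text
strip z 50.036839313911486
-75 410 [-73.4  -3.   11.3] cap [-74.2  -1.7   9.6]
0 392 [ 0.3 -3.3 11.2] cap [ 0.5 -2.1  9.4]
75 409 [74.  -3.3 11.5] cap [75.1 -2.4  9.8]
```

Request:
{"api": "servo_tool", "payload": {
  "motion": [
    [[0,-0.12,2.0],[0,0,0],45],
    [[0,-0.12,4.1],[0,0,0],45],
    [[0,-0.12,4.1],[0,0,0],45],
    [[0,-0.12,4.1],[0,0,0],0],
    [[0,-0.12,4.1],[0,0,0],0],
    [[0,-0.12,4.1],[0,0,0],0],
    [[0,-0.12,4.1],[0,0,0],0]
  ],
  "grip_force": 40
}}

```text
time_s: 3.38
tcp_pos: [630.3, -13.0, 107.7]
tcp_rot: [[0.116, 0.914, 0.39], [0.993, -0.107, -0.044], [0.002, 0.392, -0.92]]
force: [-3.8, 0.3, 5.2]
width: 10.8
```

```bash
python3 look.py pics/w3.png; python3 - <<'E'
from h import *
o=get_obs();R=np.array(o['tcp_rot']);print(R.T@o['force'],R.T@o['ft_torque'])
E
```

```text
3.375 [630.32 -13.   107.74] [-3.75  0.35  5.2 ] 10.784439541334997
[-0.14428019 -1.15191623 -7.52080564] [ 0.34562647 -0.13846841  0.03252285]
```

View pics/w3.png

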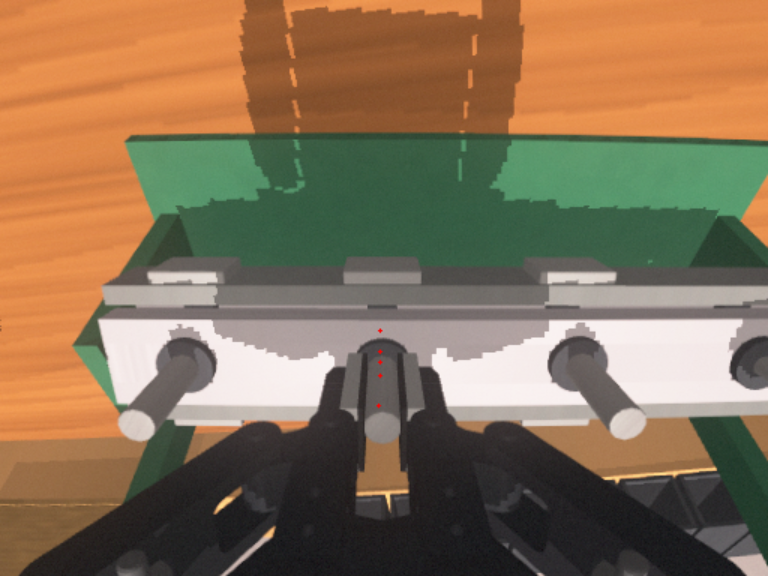

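Request:
{"api": "servo_tool", "payload": {
  "motion": [
    [[0,0,-0.1],[0,0,0],0],
    [[0,0,-0.2],[0,0,0],0],
    [[0,0,-0.2],[0,0,0],0]
  ]
}}

```text
time_s: 3.8
tcp_pos: [629.6, -12.9, 108.0]
tcp_rot: [[0.116, 0.914, 0.389], [0.993, -0.107, -0.044], [0.002, 0.392, -0.92]]
force: [3.8, -0.7, -4.0]
width: 10.6
```

```bash
cat > fz.py <<'E'
from h import *
o=get_obs();R=np.array(o['tcp_rot']);print(o['time_s'],'F tool',(R.T@o['force']).round(1),'p',np.round(o['tcp_pos'],2),'axial pos',round(float(-R[:,2]@o['tcp_pos']),2),'w',round(o['width'],1))
E
python3 fz.py
```

```text
3.8 F tool [-0.3  2.   5.2] p [629.56 -12.94 107.97] axial pos -146.42 w 10.6
```

Request:
{"api": "servo_tool", "payload": {
  "motion": [
    [[0,0,-0.1],[0,0,0],0],
    [[0,0,-0.1],[0,0,0],0]
  ]
}}

```text
time_s: 4.05
tcp_pos: [629.1, -12.9, 108.4]
tcp_rot: [[0.116, 0.914, 0.389], [0.993, -0.107, -0.044], [0.002, 0.392, -0.92]]
force: [6.5, -0.9, -6.4]
width: 10.7
```

```bash
python3 fz.py
```

```text
4.05 F tool [-0.2  3.5  8.5] p [629.11 -12.92 108.45] axial pos -145.68 w 10.7
```

Request:
{"api": "servo_tool", "payload": {
  "motion": [
    [[0,0,0.3],[0,0,0],0],
    [[0,0,0.3],[0,0,0],45],
    [[0,0,0.3],[0,0,0],45],
    [[0,0,0.3],[0,0,0],45],
    [[0,0,-4.2],[0,0,0],45],
    [[0,0,-4.2],[0,0,0],45],
    [[7.46,0,-4.2],[0,0,0],45],
    [[7.46,0,-4.2],[0,0,0],45],
    [[7.46,0,-4.2],[0,0,0],45]
  ]
}}

```text
time_s: 5.18
tcp_pos: [620.3, 64.0, 146.7]
tcp_rot: [[0.114, 0.915, 0.386], [0.994, -0.105, -0.043], [0.001, 0.389, -0.921]]
force: [0.3, 0.1, 0.6]
width: 38.2
```

```bash
python3 look.py pics/w4.png; python3 meas.py
```

```text
5.175 [620.27  64.   146.74] [0.33 0.14 0.61] 38.23257376314887
strip z 51.857012577062754
-75 392 [-72.9   0.4  13.4] cap [-74.1   1.6  11.5]
0 380 [ 0.6 -0.1 13.2] cap [ 0.5  1.1 11.7]
75 1017 [71.2 -2.8 10.6] cap [75.3  2.   7.5]
```

View pics/w4.png

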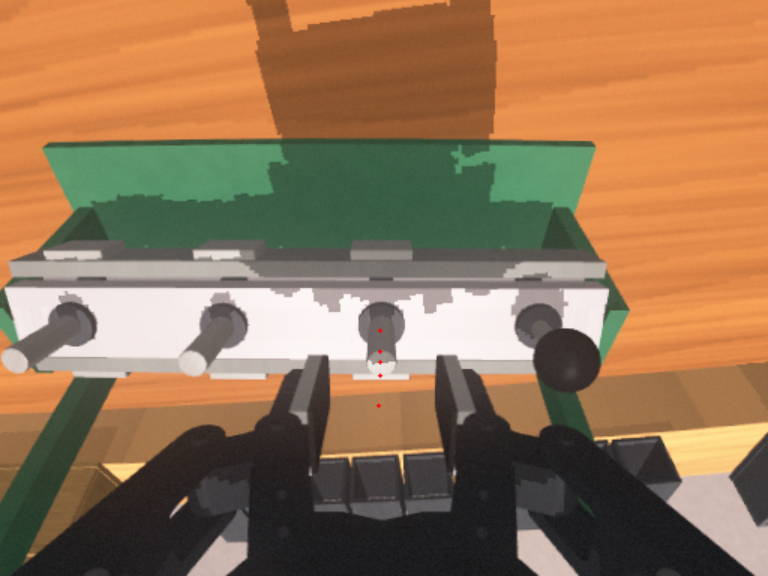

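Request:
{"api": "servo_tool", "payload": {
  "motion": [
    [[0,0.05,2.0],[0,0,0],45],
    [[0,0.05,4.2],[0,0,0],45],
    [[0,0.05,4.2],[0,0,0],45],
    [[0,0.05,4.2],[0,0,0],0],
    [[0,0.05,4.2],[0,0,0],0],
    [[0,0.05,4.2],[0,0,0],0],
    [[0,0.05,4.2],[0,0,0],0]
  ]
}}

```text
time_s: 6.1
tcp_pos: [637.8, 61.0, 110.2]
tcp_rot: [[0.116, 0.914, 0.389], [0.993, -0.107, -0.044], [0.001, 0.391, -0.92]]
force: [-2.8, -2.1, 2.8]
width: 10.7
```

```bash
python3 fz.py
```

```text
6.1 F tool [-2.4 -1.2 -3.5] p [637.79  61.01 110.18] axial pos -143.71 w 10.7
```

Request:
{"api": "servo_tool", "payload": {
  "motion": [
    [[0,0,-0.1],[0,0,0],0],
    [[0,0,-0.2],[0,0,0],0],
    [[0,0,-0.2],[0,0,0],0]
  ]
}}

```text
time_s: 6.48
tcp_pos: [636.9, 61.3, 110.9]
tcp_rot: [[0.116, 0.914, 0.388], [0.993, -0.107, -0.044], [0.002, 0.39, -0.921]]
force: [3.2, -1.5, -4.4]
width: 10.3
```

```bash
python3 fz.py
```

```text
6.475 F tool [-1.1  1.3  5.4] p [636.88  61.27 110.87] axial pos -142.31 w 10.3
```

Request:
{"api": "servo_tool", "payload": {
  "motion": [
    [[0,0,-0.1],[0,0,0],0],
    [[0,0,-0.1],[0,0,0],0]
  ]
}}

```text
time_s: 6.72
tcp_pos: [636.4, 61.5, 112.0]
tcp_rot: [[0.116, 0.914, 0.388], [0.993, -0.107, -0.044], [0.002, 0.39, -0.921]]
force: [2.4, -0.9, -4.6]
width: 10.9
```

```bash
python3 fz.py
```

```text
6.725 F tool [-0.6  0.5  5.2] p [636.39  61.45 112.03] axial pos -140.88 w 10.9
```

Request:
{"api": "servo_tool", "payload": {
  "motion": [
    [[0,0,-0.05],[0,0,0],0],
    [[0,0,-0.05],[0,0,0],0]
  ]
}}

```text
time_s: 6.98
tcp_pos: [636.2, 61.5, 112.7]
tcp_rot: [[0.116, 0.914, 0.388], [0.993, -0.107, -0.044], [0.002, 0.39, -0.921]]
force: [2.6, -2.4, -2.8]
width: 10.7
```

```bash
python3 look.py pics/w5.png; python3 fz.py
```

```text
6.975 [636.19  61.53 112.67] [ 2.61 -2.39 -2.8 ] 10.73496010149418
7.025 F tool [-1.6  1.1  3.1] p [636.19  61.51 112.65] axial pos -140.3 w 10.9
```

View pics/w5.png

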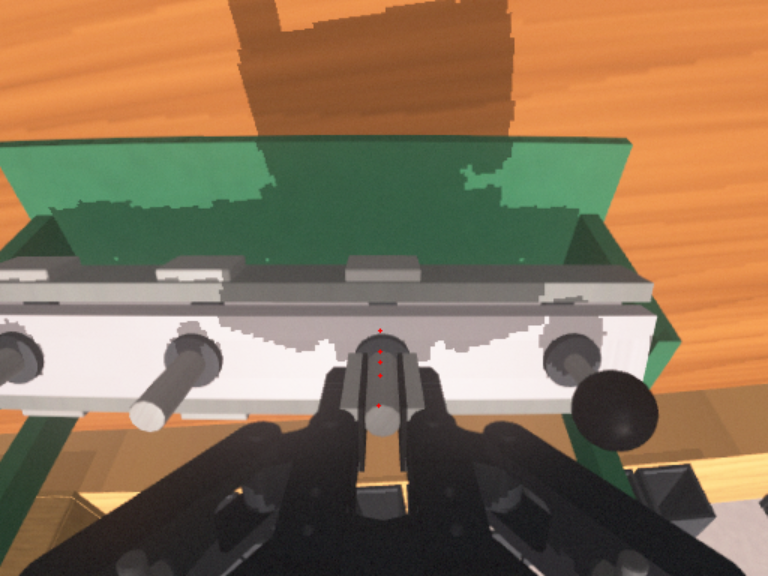

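```bash
python3 - <<'E'
from h import *
import pickle
D=pickle.load(open("d0.pkl","rb"))
for n in("scene","top"):
    W=pts(D[n])
    d=np.hypot(W[...,0]-483,W[...,1]-345)
    m=(d<90)&(W[...,2]>35)&(W[...,2]<60); a=W[m]
    print(n,'tin',len(a),cv2.minEnclosingCircle(a[:,:2].astype(np.float32)),a[:,2].max())
    A=np.c_[2*a[:,:2],np.ones(len(a))]; s=np.linalg.lstsq(A,(a[:,:2]**2).sum(1),rcond=None)[0]; print(s[:2],np.sqrt(s[2]+s[:2]@s[:2]))
    m=(d<50); h,b=np.histogram(W[m][:,2],np.arange(-4,56,4)); print(h.tolist())
    m=(abs(W[...,0]-480)<130)&(abs(W[...,1]+325)<100)&(W[...,2]>20)&(W[...,2]<45); a=W[m]
    print(n,'tray',len(a),cv2.minAreaRect(a[:,:2].astype(np.float32)))
cv2.imwrite("pics/tt.png",cv2.resize(D['scene']['frame'][180:300,120:380],None,fx=3,fy=3))
E
```

```text
scene tin 231 ((485.012451171875, 336.5463562011719), 62.30466079711914) 54.18228785346605
[487.16324301 336.71205757] 58.134782098823855
[65, 204, 147, 46, 13, 13, 15, 6, 9, 12, 7, 14, 8, 8]
scene tray 379 ((478.76165771484375, -324.299560546875), (175.34950256347656, 131.72207641601562), 8.720274925231934)
top tin 119 ((490.3751220703125, 337.4552307128906), 59.998809814453125) 58.11454112308479
[490.1860085  336.85523847] 57.895929360124335
[40, 123, 146, 71, 20, 7, 2, 2, 7, 2, 0, 1, 7, 8]
top tray 236 ((481.69097900390625, -325.85577392578125), (170.6708984375, 135.57908630371094), 8.26771354675293)
```

View pics/tt.png

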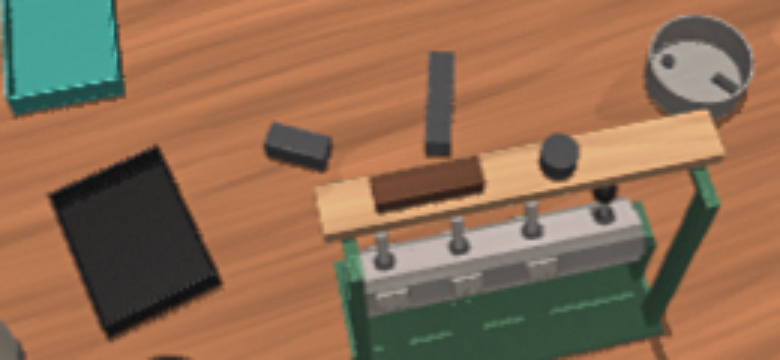

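Request:
{"api": "servo_tool", "payload": {
  "motion": [
    [[0,0,-1.0],[0,0,0],0],
    [[0,0,-2.5],[0,0,0],0],
    [[0,0,-4.0],[0,0,0],0],
    [[0,0,-6.0],[0,0,0],0],
    [[0,0,-6.0],[0,0,0],0],
    [[0,0,-6.0],[0,0,0],0]
  ]
}}

```text
time_s: 7.78
tcp_pos: [612.4, 64.3, 167.6]
tcp_rot: [[0.116, 0.915, 0.387], [0.993, -0.107, -0.043], [0.002, 0.39, -0.921]]
force: [-0.0, -0.1, -1.0]
width: 10.7
```

```bash
python3 look.py pics/w6.png; python3 fz.py
```

```text
7.775 [612.41  64.26 167.6 ] [-0.02 -0.06 -1.01] 10.665682035510658
7.825 F tool [-0.5 -0.8  0.8] p [612.24  64.15 167.03] axial pos -79.83 w 10.2
```

View pics/w6.png

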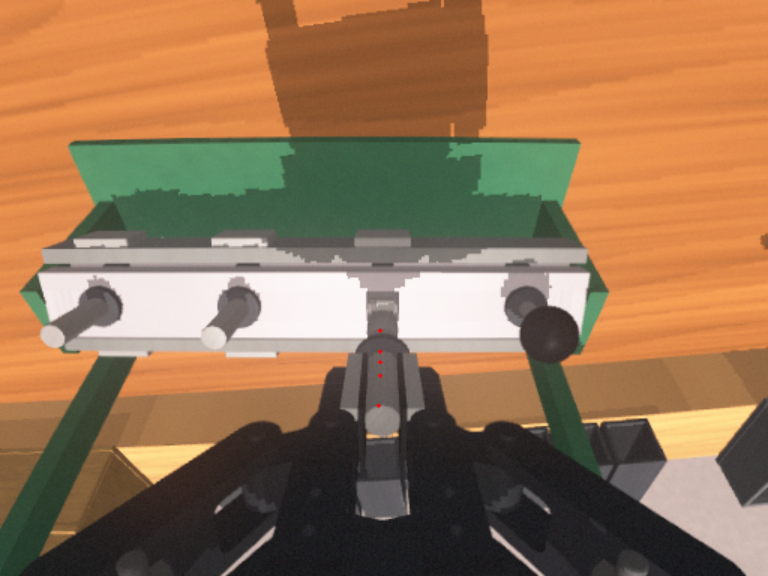

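```bash
python3 - <<'E'
from h import *
o=get_obs();p0=np.array(o['tcp_pos']);R0=np.array(o['tcp_rot'])
az=0.6
R1=lean(az,0.55); tip=np.array([488.5,337,18])+32*np.array([np.cos(az),np.sin(az),0])
T=tip-51*R1[:,2]; print(T, step(p0,R0,T+[0,0,110],R1))
E
```

```text
[492.90972802 340.01685725  61.47875063] ([26.02, -13.706, -6.221], [-0.1437, 0.3262, -0.6381])
```

Request:
{"api": "servo_tool", "payload": {
  "motion": [
    [[0,0,-6.0],[0,0,0],0],
    [[0,0,-6.2],[0,0,0],0],
    [[26.0,-13.7,-6.2],[-0.1437,0.3262,-0.6381],0],
    [[26.0,-13.7,-6.2],[-0.1437,0.3262,-0.6381],0],
    [[26.0,-13.7,-6.2],[-0.1437,0.3262,-0.6381],0],
    [[26.0,-13.7,-6.2],[-0.1437,0.3262,-0.6381],0],
    [[26.0,-13.7,-6.2],[-0.1437,0.3262,-0.6381],0],
    [[26.0,-13.7,-6.2],[-0.1437,0.3262,-0.6381],0],
    [[26.0,-13.7,-6.2],[-0.1437,0.3262,-0.6381],0],
    [[26.0,-13.7,-6.2],[-0.1437,0.3262,-0.6381],0]
  ]
}}

```text
time_s: 9.07
tcp_pos: [494.3, 338.8, 171.7]
tcp_rot: [[-0.563, 0.704, 0.433], [0.826, 0.48, 0.294], [-0.001, 0.524, -0.852]]
force: [0.3, -0.7, -1.0]
width: 10.9
```

```bash
python3 look.py pics/w7.png; python3 - <<'E'
from h import *
im=get_image("scene");cv2.imwrite("pics/s7.png",cv2.resize(im['frame'][120:320,180:440],None,fx=3,fy=3))
o=get_obs();p0=np.array(o['tcp_pos']);R0=np.array(o['tcp_rot']);print(R0.round(3).tolist(), p0+51*R0[:,2])
az=0.6
R1=lean(az,0.55); tip=np.array([488.5,337,18])+32*np.array([np.cos(az),np.sin(az),0])
T=tip-51*R1[:,2]; print(T, step(p0,R0,T,R1))
E
```

```text
9.075 [494.28 338.78 171.71] [ 0.31 -0.71 -1.03] 10.944372172799238
[[-0.563, 0.704, 0.434], [0.826, 0.48, 0.294], [-0.001, 0.524, -0.852]] [516.58813693 353.76009465 128.63495789]
[492.90972802 340.01685725  61.47875063] ([0.205, -5.845, 9.388], [0.0016, 0.0019, -0.001])
```

View pics/w7.png

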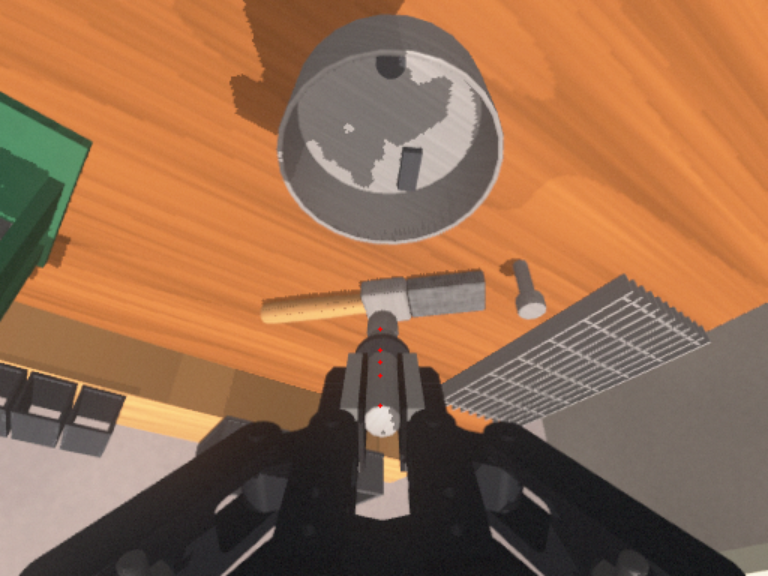

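View pics/s7.png

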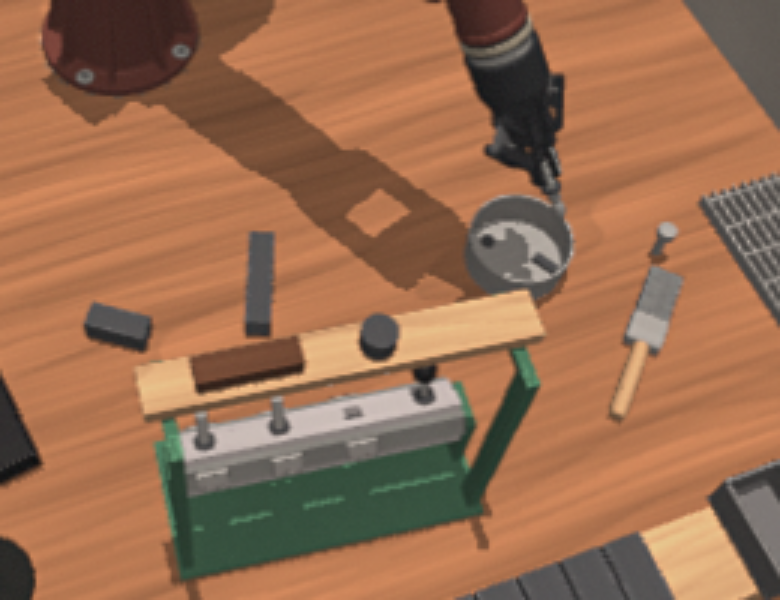

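```bash
python3 - <<'E'
from h import *
import pickle
o,im=pickle.load(open("w.pkl","rb")); W=pts(im,wristT(im,o))
m=np.zeros(W.shape[:2],bool); m[5:165,180:340]=1
a=W[m&(W[...,2]>44)&(W[...,2]<56)]; print(len(a),cv2.minEnclosingCircle(a[:,:2].astype(np.float32)))
A=np.c_[2*a[:,:2],np.ones(len(a))]; s=np.linalg.lstsq(A,(a[:,:2]**2).sum(1),rcond=None)[0]; print(s[:2],np.sqrt(s[2]+s[:2]@s[:2]))
print(W[110,273].round(1),W[45,260].round(1),W[100,230].round(1))
E
```

```text
2597 ((487.4265441894531, 339.7927551269531), 60.24428939819336)
[486.48960653 339.28741026] 57.794994425976945
[502.7 366.9  10.2] [459.2 321.1   9.3] [520.1 328.9   4.2]
```

```bash
python3 - <<'E'
from h import *
o=get_obs();p0=np.array(o['tcp_pos']);R0=np.array(o['tcp_rot'])
tip=np.array([487,339.3,18])+32*np.array([np.cos(.5),np.sin(.5),0])
print(step(p0,R0,tip-51*R0[:,2],R0))
E
```

```text
([0.17, -5.862, 9.383], [0.0, 0.0, 0.0])
```

Request:
{"api": "servo_tool", "payload": {
  "motion": [
    [[0.2,-2.9,4.6],[0,0,0],0],
    [[0.2,-4.8,7.6],[0,0,0],0],
    [[0.2,-5.86,9.38],[0,0,0],0],
    [[0.2,-5.86,9.38],[0,0,0],0],
    [[0.2,-5.86,9.38],[0,0,0],0]
  ]
}}

```text
time_s: 9.8
tcp_pos: [493.3, 340.9, 62.7]
tcp_rot: [[-0.564, 0.702, 0.435], [0.826, 0.48, 0.296], [-0.001, 0.526, -0.851]]
force: [0.4, 0.3, -0.3]
width: 10.6
```

```bash
python3 look.py pics/w8.png
```

```text
9.8 [493.35 340.9   62.67] [ 0.43  0.31 -0.31] 10.58824880111978
```

View pics/w8.png

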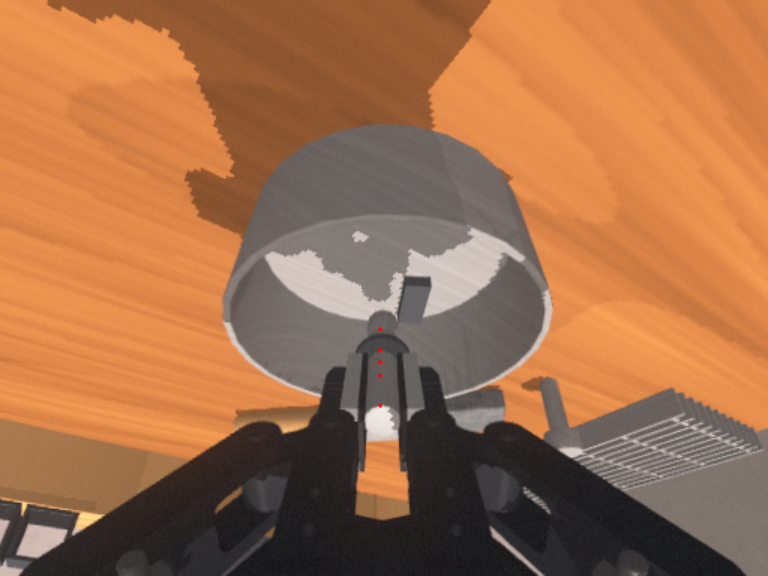

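Request:
{"api": "servo_tool", "payload": {
  "motion": [
    [[0,0,0],[0,0,0],35],
    [[0,0,0],[0,0,0],35],
    [[0,0,0],[0,0,0],35],
    [[0,0,0],[0,0,0],35],
    [[0,0,-5],[0,0,0],35],
    [[0,0,-11],[0,0,0],35],
    [[0,0,-11],[0,0,0],35],
    [[0,0,-11],[0,0,0],35]
  ]
}}

```text
time_s: 10.85
tcp_pos: [444.3, 308.4, 155.4]
tcp_rot: [[-0.565, 0.702, 0.433], [0.825, 0.481, 0.295], [-0.001, 0.525, -0.851]]
force: [-0.1, -0.1, 0.0]
width: 29.5
```

```bash
python3 look.py pics/w9.png
```

```text
10.85 [444.27 308.41 155.36] [-0.14 -0.1   0.04] 29.52102480692813
```

View pics/w9.png

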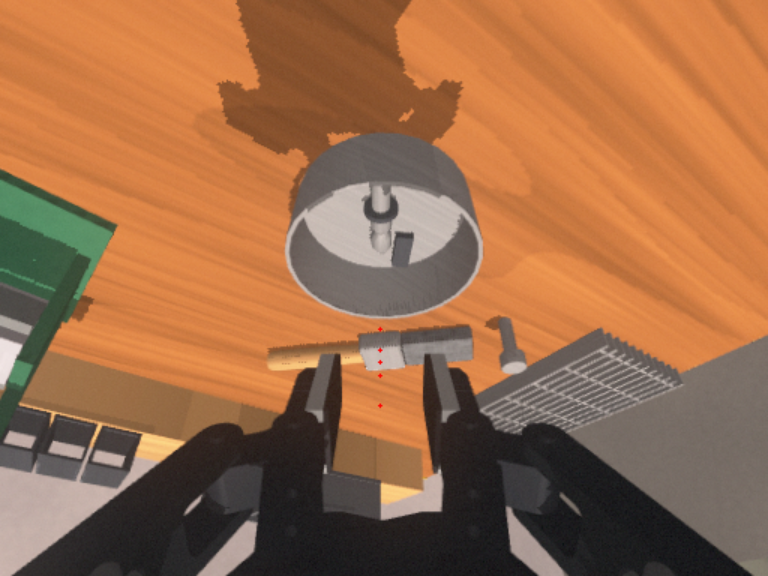

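```bash
python3 - <<'E'
from h import *
o=get_obs();p0=np.array(o['tcp_pos']);R0=np.array(o['tcp_rot'])
R1=lean(-0.116)
for P in([540,80,220],[595,-8.5,195]): print(step(p0,R0,P,R1))
E
```

```text
([-24.269, -0.765, -8.207], [0.1431, -0.3271, 0.6378])
([-34.677, -2.464, -6.309], [0.1431, -0.3271, 0.6378])
```

Request:
{"api": "servo_tool", "payload": {
  "motion": [
    [[-24.27,-0.77,-8.2],[0.1431,-0.3271,0.6378],45],
    [[-24.27,-0.77,-8.2],[0.1431,-0.3271,0.6378],45],
    [[-24.27,-0.77,-8.2],[0.1431,-0.3271,0.6378],45],
    [[-24.27,-0.77,-8.2],[0.1431,-0.3271,0.6378],45],
    [[-24.27,-0.77,-8.2],[0.1431,-0.3271,0.6378],45],
    [[-34.68,-2.46,-6.3],[0.1431,-0.3271,0.6378],45],
    [[-34.68,-2.46,-6.3],[0.1431,-0.3271,0.6378],45],
    [[-34.68,-2.46,-6.3],[0.1431,-0.3271,0.6378],45],
    [[-34.68,-2.46,-6.3],[0.1431,-0.3271,0.6378],45],
    [[-34.68,-2.46,-6.3],[0.1431,-0.3271,0.6378],45]
  ]
}}

```text
time_s: 12.15
tcp_pos: [594.8, -6.8, 195.3]
tcp_rot: [[0.114, 0.915, 0.387], [0.993, -0.105, -0.043], [0.001, 0.39, -0.921]]
force: [0.3, -0.2, -0.4]
width: 38.4
```

```bash
python3 look.py pics/w10.png; python3 meas.py; python3 - <<'E'
from h import *
o=get_obs();p0=np.array(o['tcp_pos']);R0=np.array(o['tcp_rot'])
R1=lean(-0.116);print(R0.round(3).tolist(),step(p0,R0,[630.3,-13,107.7],R1))
E
```

```text
12.15 [594.81  -6.76 195.25] [ 0.25 -0.24 -0.4 ] 38.42399988899179
strip z 103.27741970664809
-75 247 [-74.9  -2.6  64.3] cap [-75.7  -1.5  62.6]
0 229 [-1.1 -2.6 64.2] cap [-1.2 -1.6 62.9]
75 none
[[0.114, 0.915, 0.388], [0.993, -0.105, -0.043], [0.001, 0.39, -0.921]] ([-0.222, -0.143, 9.497], [0.001, -0.0019, 0.0013])
```

View pics/w10.png

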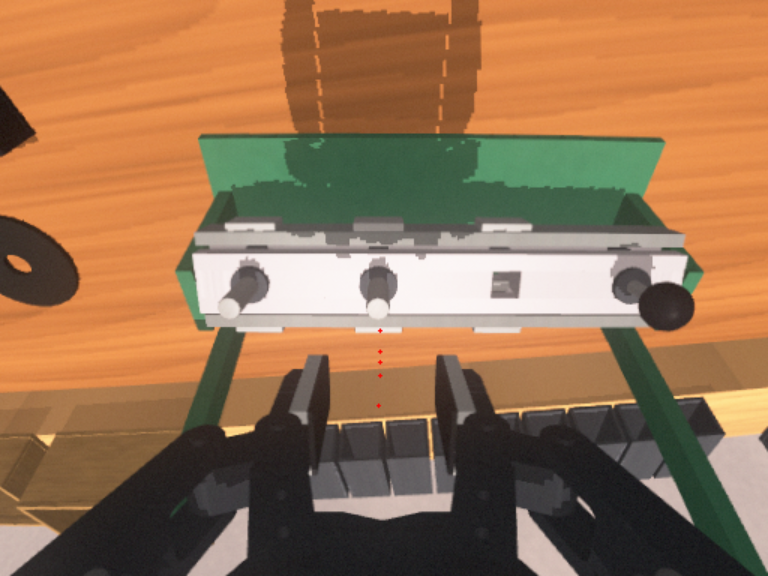

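Request:
{"api": "servo_tool", "payload": {
  "motion": [
    [[-0.16,-0.13,4.5],[0,0,0],45],
    [[-0.16,-0.13,8.0],[0,0,0],45],
    [[-0.16,-0.13,9.4],[0,0,0],45],
    [[-0.16,-0.13,9.4],[0,0,0],45],
    [[-0.16,-0.13,9.4],[0,0,0],0],
    [[-0.16,-0.13,9.4],[0,0,0],0],
    [[-0.16,-0.13,9.4],[0,0,0],0],
    [[-0.16,-0.13,9.4],[0,0,0],0],
    [[-0.16,-0.13,9.4],[0,0,0],0]
  ],
  "grip_force": 50
}}

```text
time_s: 13.32
tcp_pos: [631.8, -13.6, 111.1]
tcp_rot: [[0.116, 0.913, 0.391], [0.993, -0.107, -0.044], [0.002, 0.394, -0.919]]
force: [-3.7, 2.1, 6.9]
width: 10.0
```

```bash
python3 fz.py
```

```text
13.325 F tool [ 1.7 -0.9 -7.9] p [631.85 -13.63 111.15] axial pos -145.63 w 10.0
```

Request:
{"api": "servo_tool", "payload": {
  "motion": [
    [[0,0,-0.15],[0,0,0],0],
    [[0,0,-0.3],[0,0,0],0],
    [[0,0,-0.45],[0,0,0],0],
    [[0,0,-0.45],[0,0,0],0]
  ]
}}

```text
time_s: 13.82
tcp_pos: [629.9, -13.6, 112.4]
tcp_rot: [[0.116, 0.913, 0.391], [0.993, -0.108, -0.044], [0.002, 0.393, -0.919]]
force: [9.2, 2.0, -10.0]
width: 10.0
```

```bash
python3 fz.py
```

```text
13.825 F tool [ 3.1  4.2 12.7] p [629.92 -13.55 112.37] axial pos -143.56 w 10.0
```

Request:
{"api": "servo_tool", "payload": {
  "motion": [
    [[0,0,-0.2],[0,0,0],0],
    [[0,0,-0.4],[0,0,0],0],
    [[0,0,-0.7],[0,0,0],0],
    [[0,0,-2.0],[0,0,0],0],
    [[0,0,-4.0],[0,0,0],0],
    [[0,0,-6.5],[0,0,0],0],
    [[0,0,-9.0],[0,0,0],0],
    [[0,0,-10.0],[0,0,0],0],
    [[0,0,-10.0],[0,0,0],0]
  ]
}}

```text
time_s: 14.95
tcp_pos: [590.2, -9.5, 205.7]
tcp_rot: [[0.116, 0.914, 0.389], [0.993, -0.107, -0.045], [0.001, 0.392, -0.92]]
force: [-0.7, 0.6, -0.9]
width: 10.4
```

```bash
python3 look.py pics/w11.png; python3 fz.py;  python3 - <<'E'
from h import *
o=get_obs();p0=np.array(o['tcp_pos']);R0=np.array(o['tcp_rot'])
C=np.array([480.5,-325.0]); ty=0.148; ex=np.array([np.cos(ty),np.sin(ty)]); ey=np.array([-ex[1],ex[0]])
for name,off in(('b',28),('a',-28)):
  for yaw in(ty,):
    R1=lean(yaw,0.9); xy=C+62*ex+off*ey; tip=np.array([xy[0],xy[1],14.]); T=tip-51*R1[:,2]
    print(name,T.round(1),step(p0,R0,T+[0,0,90],R1),step(T+[0,0,90],R1,T,R1))
E
```

```text
14.95 [590.21  -9.48 205.65] [-0.7   0.64 -0.92] 10.445012779976565
15.0 F tool [ 0.4 -0.5  0.4] p [589.83  -9.4  204.65] axial pos -40.73 w 10.5
b [ 498.2 -294.1   45.7] ([-29.342, -8.022, 4.063], [-0.496, 0.1611, -0.213]) ([0.0, -7.05, 5.594], [0.0, 0.0, 0.0])
a [ 506.4 -349.4   45.7] ([-34.748, -6.674, 4.63], [-0.496, 0.1611, -0.213]) ([0.0, -7.05, 5.594], [0.0, 0.0, 0.0])
```

View pics/w11.png

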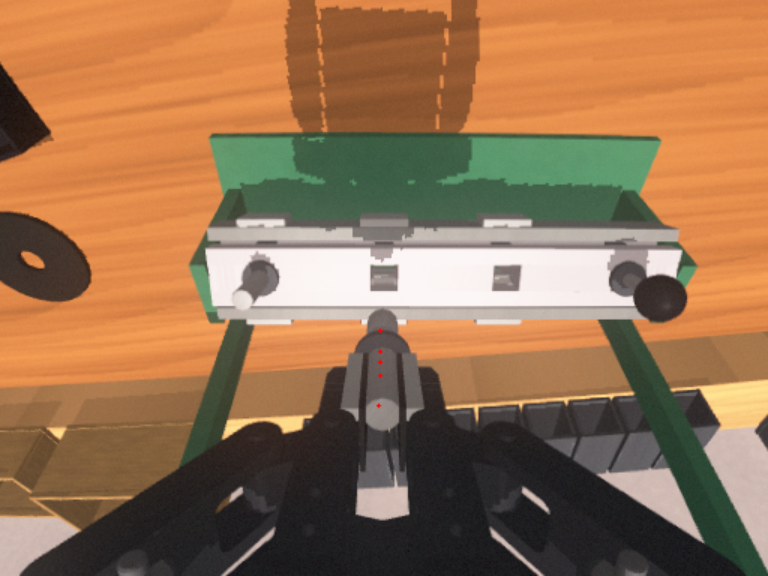

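Request:
{"api": "servo_tool", "payload": {
  "motion": [
    [[0,-3.0,-5.0],[0,0,0],0],
    [[0,-6.0,-7.0],[0,0,0],0],
    [[-29.34,-8.0,4.06],[-0.496,0.1611,-0.213],0],
    [[-29.34,-8.0,4.06],[-0.496,0.1611,-0.213],0],
    [[-29.34,-8.0,4.06],[-0.496,0.1611,-0.213],0],
    [[-29.34,-8.0,4.06],[-0.496,0.1611,-0.213],0],
    [[-29.34,-8.0,4.06],[-0.496,0.1611,-0.213],0],
    [[-29.34,-8.0,4.06],[-0.496,0.1611,-0.213],0],
    [[-29.34,-8.0,4.06],[-0.496,0.1611,-0.213],0],
    [[-29.34,-8.0,4.06],[-0.496,0.1611,-0.213],0]
  ]
}}

```text
time_s: 16.25
tcp_pos: [525.5, -74.8, 272.9]
tcp_rot: [[-0.07, 0.673, 0.736], [0.997, 0.059, 0.042], [-0.015, 0.737, -0.675]]
force: [-0.0, -0.3, -1.9]
width: 10.1
```

```bash
python3 look.py pics/w12.png; python3 fz.py;  python3 - <<'E'
from h import *
import pickle
o=get_obs();p0=np.array(o['tcp_pos']);R0=np.array(o['tcp_rot'])
print(R0.round(3).tolist(),np.round(o['joint_positions'],2))
o,im=pickle.load(open("w.pkl","rb")); W=pts(im,wristT(im,o))
m=(abs(W[...,0]-480)<130)&(abs(W[...,1]+325)<100)&(W[...,2]>25)&(W[...,2]<42)
a=W[m]; print(len(a),cv2.minAreaRect(a[:,:2].astype(np.float32)))
E
```

```text
16.25 [525.51 -74.81 272.91] [-0.05 -0.26 -1.89] 10.069093637922279
16.3 F tool [-0.1 -0.4 -0. ] p [525.8  -75.02 273.52] axial pos -199.81 w 10.1
[[-0.07, 0.672, 0.737], [0.997, 0.058, 0.041], [-0.015, 0.738, -0.675]] [-0.51 -0.48  2.34  0.7   0.66 -2.58]
568 ((557.4172973632812, -289.99237060546875), (5.241477966308594, 90.7606430053711), 8.328950881958008)
```

View pics/w12.png

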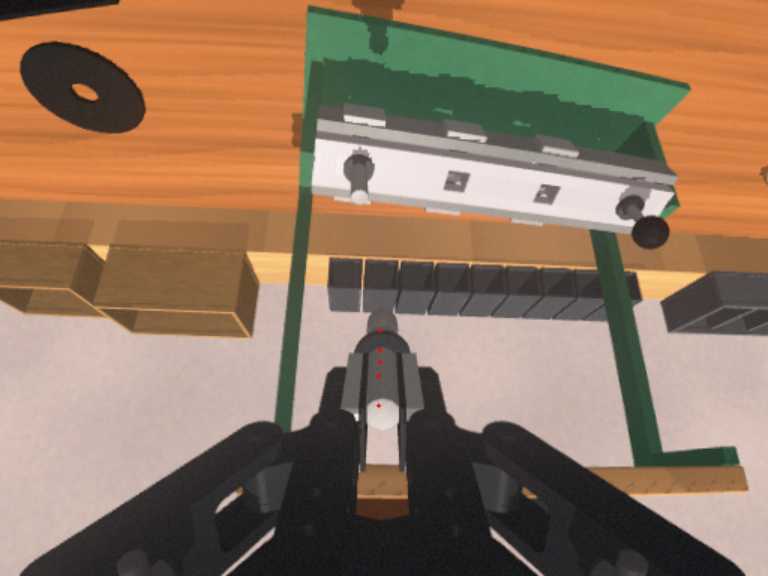

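```bash
cat > tray.py <<'E'
from h import *
o=get_obs();p0=np.array(o['tcp_pos']);R0=np.array(o['tcp_rot']);print(o['joint_positions'])
C=np.array([480.5,-325.0]); ty=0.148; yaw=-0.5; d=np.array([np.cos(yaw),np.sin(yaw)]); n=np.array([-d[1],d[0]])
for name,off in(('b',26),('a',-26)):
    R1=lean(yaw,0.9); xy=C+41*d+off*n; tip=np.array([xy[0],xy[1],14.]); T=tip-51*R1[:,2]
    print(name,T.round(1),step(p0,R0,T+[0,0,90],R1),step(p0,R0,T,R1))
E
python3 tray.py
```

```text
[-0.50759424 -0.48287222  2.34296798  0.69920123  0.6591133  -2.58130577]
b [ 493.9 -302.7   45.7] ([-22.273, -13.647, 6.011], [-0.0637, -0.4241, 0.3811]) ([-22.134, -20.287, 12.083], [-0.0637, -0.4241, 0.3811])
a [ 469.  -348.3   45.7] ([-26.651, -15.59, 3.986], [-0.0637, -0.4241, 0.3811]) ([-26.512, -22.231, 10.059], [-0.0637, -0.4241, 0.3811])
```

Request:
{"api": "servo_tool", "payload": {
  "motion": [
    [[0,0,0],[-0.0637,-0.4241,0.3811],0],
    [[-6,-4,1.5],[-0.0637,-0.4241,0.3811],0],
    [[-22.3,-13.6,6.0],[-0.0637,-0.4241,0.3811],0],
    [[-22.3,-13.6,6.0],[-0.0637,-0.4241,0.3811],0],
    [[-22.3,-13.6,6.0],[-0.0637,-0.4241,0.3811],0],
    [[-22.3,-13.6,6.0],[-0.0637,-0.4241,0.3811],0],
    [[-22.3,-13.6,6.0],[-0.0637,-0.4241,0.3811],0],
    [[-22.3,-13.6,6.0],[-0.0637,-0.4241,0.3811],0]
  ]
}}

```text
time_s: 17.3
tcp_pos: [501.2, -285.1, 163.6]
tcp_rot: [[0.505, 0.576, 0.643], [0.863, -0.322, -0.39], [-0.018, 0.751, -0.66]]
force: [-0.0, 0.2, -0.7]
width: 10.2
```

```bash
python3 look.py pics/w13.png; python3 tray.py
```

```text
17.3 [ 501.17 -285.09  163.58] [-0.03  0.25 -0.7 ] 10.168597589977637
[-0.70063367 -0.1632332   2.36455169  0.88909467  0.15104024 -2.58144694]
b [ 493.9 -302.7   45.7] ([-1.883, -1.937, 2.084], [-0.0497, 0.0336, -0.0048]) ([-1.722, -8.701, 8.019], [-0.0497, 0.0336, -0.0048])
a [ 469.  -348.3   45.7] ([-7.08, -1.908, 2.258], [-0.0497, 0.0336, -0.0048]) ([-6.919, -8.672, 8.193], [-0.0497, 0.0336, -0.0048])
```

View pics/w13.png

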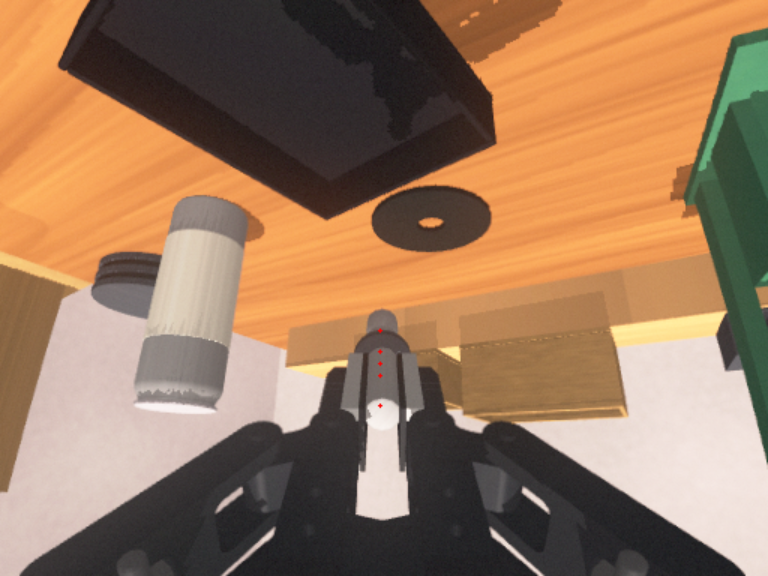

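```bash
sed -i 's/yaw=-0.5;/yaw=-0.55;/; s/lean(yaw,0.9)/lean(yaw,0.5)/; s/tip=np.array(\[xy\[0\],xy\[1\],14.\])/tip=np.array([xy[0],xy[1],12.])/' tray.py; python3 tray.py
```

```text
[-0.70063367 -0.1632332   2.36455169  0.88909467  0.15104024 -2.58144694]
b [ 508.2 -311.5   56.8] ([-1.94, 0.001, 2.618], [0.3508, 0.0008, 0.0278]) ([-1.779, -6.763, 8.553], [0.3508, 0.0008, 0.0278])
a [ 481.  -355.8   56.8] ([-7.138, -0.141, 2.597], [0.3508, 0.0008, 0.0278]) ([-6.977, -6.905, 8.532], [0.3508, 0.0008, 0.0278])
```

Request:
{"api": "servo_tool", "payload": {
  "motion": [
    [[0,0,0],[0.15,0,0.01],0],
    [[-0.5,0,0.6],[0.35,0,0.028],0],
    [[-1.94,0,2.6],[0.3508,0.0008,0.0278],0],
    [[-1.94,0,2.6],[0.3508,0.0008,0.0278],0],
    [[-1.94,0,2.6],[0.3508,0.0008,0.0278],0],
    [[-1.94,0,2.6],[0.3508,0.0008,0.0278],0]
  ]
}}

```text
time_s: 18.1
tcp_pos: [506.9, -310.2, 146.2]
tcp_rot: [[0.523, 0.748, 0.408], [0.852, -0.459, -0.25], [0.001, 0.479, -0.878]]
force: [-0.6, 0.3, -1.8]
width: 10.4
```

```bash
python3 tray.py
```

```text
[-0.70596511 -0.01490295  2.11661018  0.14361049  0.55043235 -1.82990392]
b [ 508.2 -311.5   56.8] ([-0.04, 0.178, 0.033], [-0.0008, -0.0005, -0.0007]) ([-0.047, -4.131, 7.934], [-0.0008, -0.0005, -0.0007])
a [ 481.  -355.8   56.8] ([-5.24, 0.181, 0.03], [-0.0008, -0.0005, -0.0007]) ([-5.247, -4.128, 7.931], [-0.0008, -0.0005, -0.0007])
```

```bash
python3 look.py pics/w14.png; python3 - <<'E'
from h import *
import pickle
o,im=pickle.load(open("w.pkl","rb")); W=pts(im,wristT(im,o)); R=np.array(o['tcp_rot']);p=np.array(o['tcp_pos'])
m=(abs(W[...,0]-480)<110)&(abs(W[...,1]+325)<90)&(W[...,2]>28)&(W[...,2]<42)
a=W[m]; print(len(a),cv2.minAreaRect(a[:,:2].astype(np.float32)), "tip",p+51*R[:,2])
E
```

```text
18.1 [ 506.94 -310.25  146.19] [-0.57  0.27 -1.78] 10.444730031220296
4462 ((478.7774353027344, -322.86346435546875), (170.39544677734375, 130.8467254638672), 8.700697898864746) tip [ 527.77400213 -322.99031454  101.4172318 ]
```

View pics/w14.png

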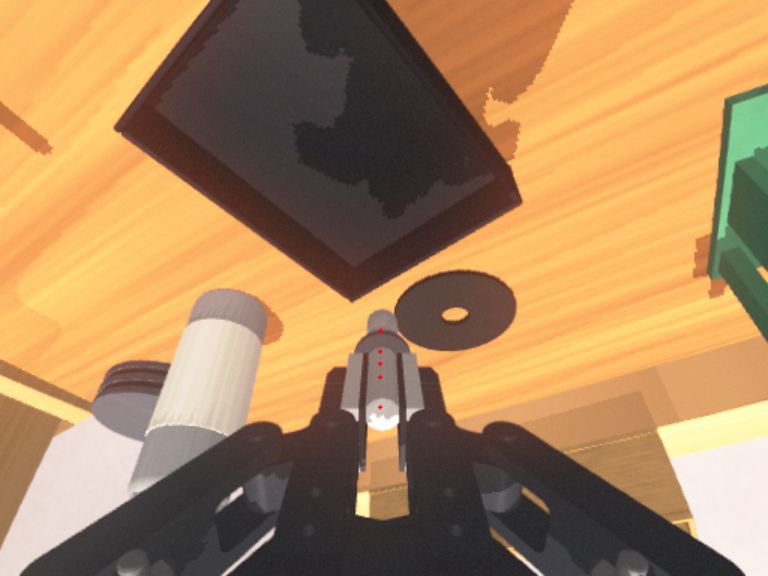

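Request:
{"api": "servo_tool", "payload": {
  "motion": [
    [[0,-1.8,3.3],[0,0,0],0],
    [[0,-3.3,6.2],[0,0,0],0],
    [[0,-4.15,7.9],[0,0,0],0],
    [[0,-4.15,7.9],[0,0,0],0],
    [[0,-4.15,7.9],[0,0,0],0]
  ]
}}

```text
time_s: 18.77
tcp_pos: [509.6, -313.1, 59.0]
tcp_rot: [[0.524, 0.747, 0.41], [0.852, -0.459, -0.252], [-0.0, 0.482, -0.876]]
force: [1.2, 0.5, 0.3]
width: 10.4
```

```bash
python3 fz.py; python3 tray.py
```

```text
18.775 F tool [1.  0.9 0.1] p [ 509.64 -313.08   58.96] axial pos -236.32 w 10.4
[-0.70626371  0.15724521  2.14297814  0.21682641  0.35163375 -1.91069243]
b [ 508.2 -311.5   56.8] ([0.059, 4.046, -7.794], [0.0024, 0.0008, -0.0012]) ([0.061, -0.287, 0.094], [0.0024, 0.0008, -0.0012])
a [ 481.  -355.8   56.8] ([-5.141, 4.053, -7.79], [0.0024, 0.0008, -0.0012]) ([-5.139, -0.281, 0.098], [0.0024, 0.0008, -0.0012])
```

Request:
{"api": "servo_tool", "payload": {
  "motion": [
    [[0,-0.1,0.1],[0,0,0],25],
    [[0,-0.1,0.1],[0,0,0],28],
    [[0,-0.1,0.1],[0,0,0],28],
    [[0,-0.1,0.1],[0,0,0],28],
    [[0,-0.1,0.1],[0,0,0],28],
    [[0,0,-5],[0,0,0],28],
    [[0,0,-10],[0,0,0],28],
    [[0,0,-11],[0,0,0],28],
    [[0,0,-11],[0,0,0],28]
  ]
}}

```text
time_s: 19.9
tcp_pos: [464.5, -285.5, 155.1]
tcp_rot: [[0.524, 0.747, 0.41], [0.852, -0.459, -0.252], [-0.0, 0.481, -0.876]]
force: [1.0, 0.0, -0.3]
width: 23.8
```

```bash
python3 look.py pics/w15.png;python3 - <<'E'
from h import *
o=get_obs();p0=np.array(o['tcp_pos']);R0=np.array(o['tcp_rot'])
R1=lean(-0.116); e=R1[:,0]
A=np.array([630.3,-13,107.7])-74.6*e
for P in([530,-90,240],A-100*R1[:,2]): print(step(p0,R0,P,R1))
E
```

```text
19.9 [ 464.54 -285.46  155.1 ] [ 1.02  0.01 -0.32] 23.82872587295639
([20.07, 0.088, -9.774], [0.0984, 0.1894, -0.3924])
([23.477, 1.78, -4.269], [0.0984, 0.1894, -0.3924])
```

View pics/w15.png

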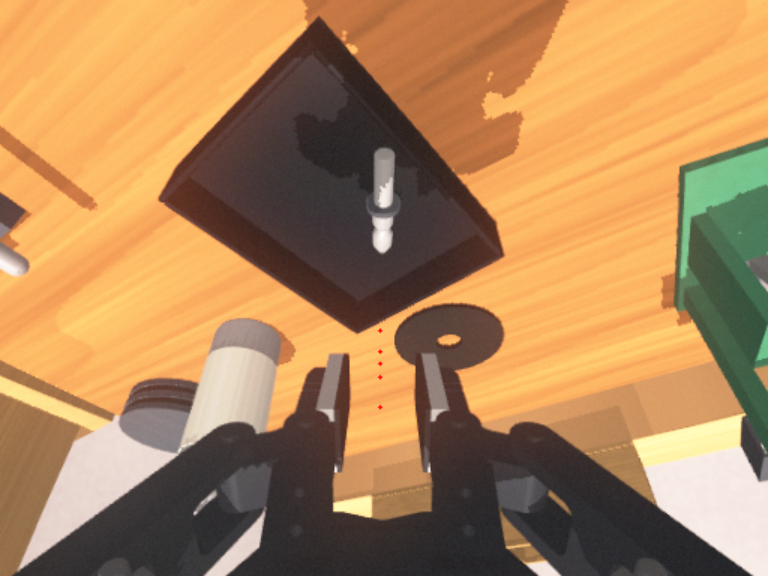

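Cutter b lies flat in the tray (its collar at about (383,205)). Next is cutter a.

Request:
{"api": "servo_tool", "payload": {
  "motion": [
    [[20.0,0,-9.8],[0.0984,0.1894,-0.3924],45],
    [[20.0,0,-9.8],[0.0984,0.1894,-0.3924],45],
    [[20.0,0,-9.8],[0.0984,0.1894,-0.3924],45],
    [[20.0,0,-9.8],[0.0984,0.1894,-0.3924],45],
    [[23.48,1.78,-4.27],[0.0984,0.1894,-0.3924],45],
    [[23.48,1.78,-4.27],[0.0984,0.1894,-0.3924],45],
    [[23.48,1.78,-4.27],[0.0984,0.1894,-0.3924],45],
    [[23.48,1.78,-4.27],[0.0984,0.1894,-0.3924],45]
  ]
}}

```text
time_s: 20.95
tcp_pos: [583.0, -83.3, 201.1]
tcp_rot: [[0.117, 0.914, 0.388], [0.993, -0.107, -0.046], [-0.001, 0.391, -0.92]]
force: [0.1, 0.2, 0.8]
width: 38.1
```

```bash
python3 look.py pics/w16.png; python3 meas.py; python3 -c "
from h import *
print(np.round(get_obs()['tcp_rot'],3).tolist(),np.round(get_obs()['joint_positions'],2))"
```

```text
20.95 [583.   -83.25 201.1 ] [0.11 0.23 0.78] 38.07893156805575
strip z 109.691241127272
-75 none
0 212 [ 1.4 -2.4 70.6] cap [ 1.1 -1.6 69.2]
75 none
[[0.117, 0.914, 0.389], [0.993, -0.107, -0.046], [-0.001, 0.392, -0.92]] [-0.3  -0.06  2.02  0.1   0.79 -1.81]
```

View pics/w16.png

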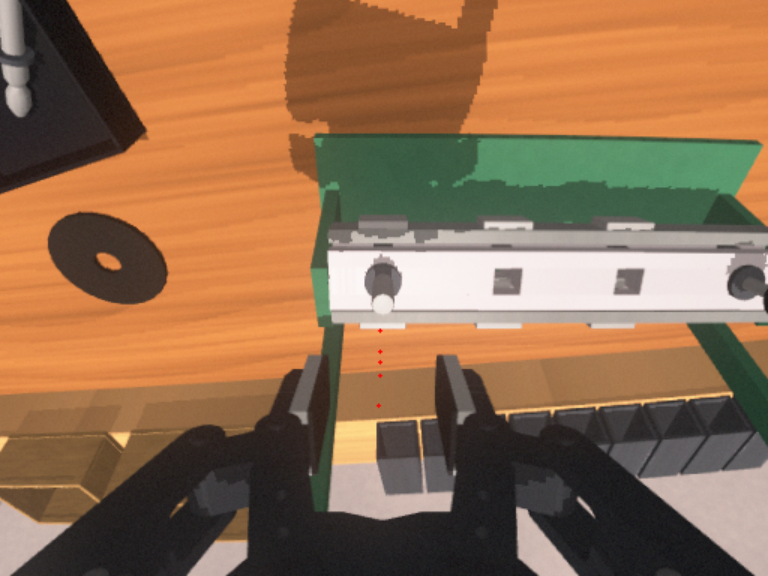

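```bash
python3 - <<'E'
import numpy as np
L=np.load("L.npy")
v,u=np.mgrid[:L.shape[0],:L.shape[1]]
# points left of strip: report min y(depth) per z band outside fingers
m=(L[...,0]<-25)&(L[...,0]>-90)&(L[...,2]>-120)&(L[...,2]<112)&(L[...,1]>-60)&(L[...,1]<70)&(v<235)|((L[...,0]<-25)&(L[...,0]>-90)&(L[...,1]>0)&(L[...,1]<90)&(L[...,2]>0)&(L[...,2]<112)&(v>=215))
for z in range(-40,115,15):
    a=L[m&(L[...,2]>=z)&(L[...,2]<z+15)]
    if len(a): print(z,len(a),a.min(0).round(),a.max(0).round())
E
```

```text
65 38 [-35.  86.  71.] [-30.  90.  80.]
80 62 [-34.  80.  80.] [-30.  90.  95.]
95 369 [-41. -19.  95.] [-25.  90. 110.]
110 158 [-41. -20. 110.] [-25.  89. 112.]
```

Request:
{"api": "servo_tool", "payload": {
  "motion": [
    [[0.11,-0.12,5.0],[0,0,0],28],
    [[0.11,-0.12,8.5],[0,0,0],28],
    [[0.11,-0.12,10.05],[0,0,0],28],
    [[0.11,-0.12,10.05],[0,0,0],28],
    [[0.11,-0.12,10.05],[0,0,0],28]
  ]
}}

```text
time_s: 21.62
tcp_pos: [622.1, -86.6, 109.6]
tcp_rot: [[0.116, 0.913, 0.39], [0.993, -0.106, -0.046], [-0.001, 0.393, -0.92]]
force: [0.2, -0.2, -0.3]
width: 23.7
```

```bash
python3 look.py pics/w17.png;python3 fz.py
```

```text
21.625 [622.09 -86.56 109.59] [ 0.19 -0.23 -0.34] 23.70094325308693
21.675 F tool [-0.4 -0.6  0.4] p [622.17 -86.5  109.7 ] axial pos -146.02 w 23.7
```

View pics/w17.png

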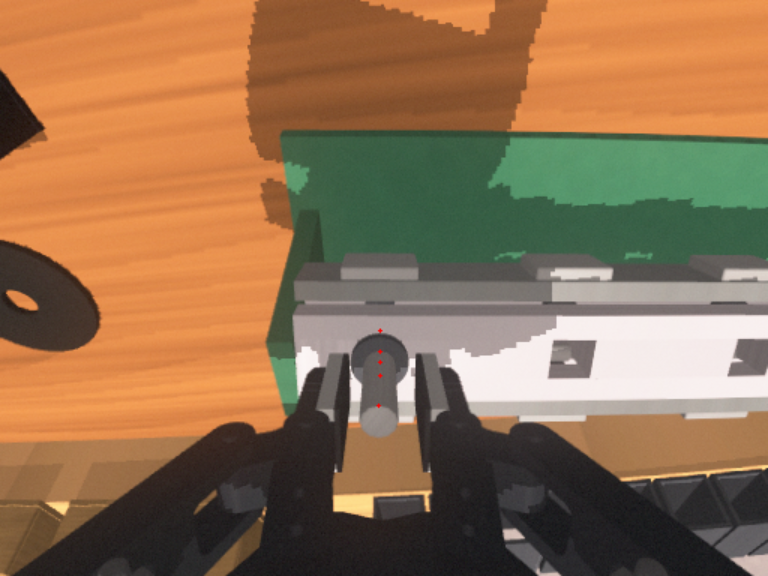

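The shank is centred between the pads. I'll close and do a short tug first.

Request:
{"api": "servo_tool", "payload": {
  "motion": [
    [[0,0,0],[0,0,0],0],
    [[0,0,0],[0,0,0],0],
    [[0,0,0],[0,0,0],0],
    [[0,0,0],[0,0,0],0],
    [[0,0,-0.15],[0,0,0],0],
    [[0,0,-0.3],[0,0,0],0],
    [[0,0,-0.45],[0,0,0],0],
    [[0,0,-0.45],[0,0,0],0]
  ],
  "grip_force": 50
}}

```text
time_s: 22.68
tcp_pos: [620.4, -86.8, 111.0]
tcp_rot: [[0.117, 0.913, 0.39], [0.993, -0.107, -0.047], [-0.002, 0.393, -0.92]]
force: [9.1, -4.2, -9.1]
width: 10.3
```

```bash
python3 fz.py
```

```text
22.675 F tool [-3.1  5.2 12.1] p [620.43 -86.78 111.04] axial pos -144.01 w 10.3
```

Request:
{"api": "servo_tool", "payload": {
  "motion": [
    [[0,0,-0.2],[0,0,0],0],
    [[0,0,-0.4],[0,0,0],0],
    [[0,0,-0.7],[0,0,0],0],
    [[0,0,-2.0],[0,0,0],0],
    [[0,0,-4.0],[0,0,0],0],
    [[0,0,-6.5],[0,0,0],0],
    [[0,0,-9.0],[0,0,0],0],
    [[0,0,-10.0],[0,0,0],0],
    [[0,0,-10.0],[0,0,0],0]
  ]
}}

```text
time_s: 23.8
tcp_pos: [580.8, -81.1, 204.1]
tcp_rot: [[0.116, 0.914, 0.388], [0.993, -0.106, -0.045], [-0.0, 0.391, -0.92]]
force: [-0.2, 0.2, -1.4]
width: 10.4
```

```bash
python3 look.py pics/w18.png;python3 fz.py; python3 tray.py
```

```text
23.8 [580.77 -81.09 204.07] [-0.19  0.15 -1.36] 10.447144102783856
23.85 F tool [-0.8 -0.3  1.7] p [580.37 -81.05 203.13] axial pos -41.0 w 10.3
[-0.29486303 -0.07225054  2.02350691  0.09694049  0.79849586 -1.80360043]
b [ 508.2 -311.5   56.8] ([-23.724, -6.342, 3.439], [-0.0985, -0.1889, 0.391]) ([-23.724, -9.847, 11.728], [-0.0985, -0.1889, 0.391])
a [ 481.  -355.8   56.8] ([-28.442, -8.357, 2.587], [-0.0985, -0.1889, 0.391]) ([-28.442, -11.861, 10.877], [-0.0985, -0.1889, 0.391])
```

View pics/w18.png

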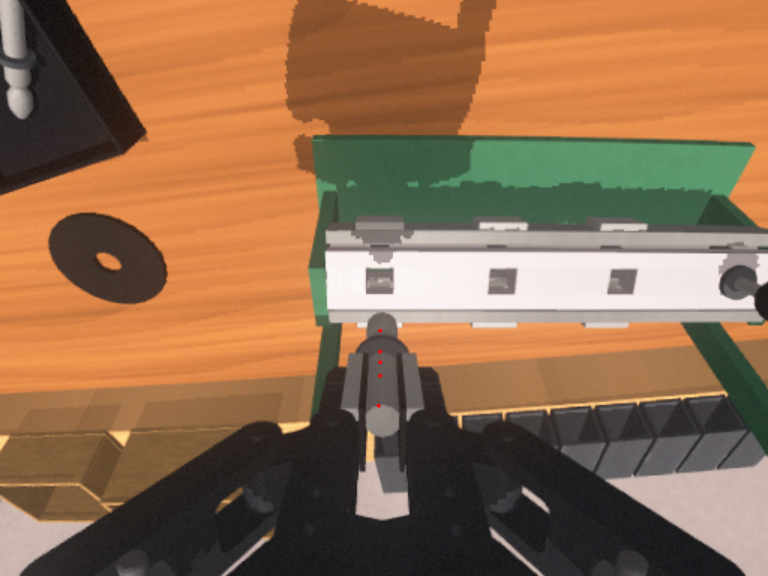

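Request:
{"api": "servo_tool", "payload": {
  "motion": [
    [[-2.0,-3.0,-3.0],[0,0,0],0],
    [[-28.4,-8.4,2.6],[-0.0985,-0.1889,0.391],0],
    [[-28.4,-8.4,2.6],[-0.0985,-0.1889,0.391],0],
    [[-28.4,-8.4,2.6],[-0.0985,-0.1889,0.391],0],
    [[-28.4,-8.4,2.6],[-0.0985,-0.1889,0.391],0],
    [[-28.4,-8.4,2.6],[-0.0985,-0.1889,0.391],0],
    [[-28.4,-8.4,2.6],[-0.0985,-0.1889,0.391],0],
    [[-28.4,-8.4,2.6],[-0.0985,-0.1889,0.391],0]
  ]
}}

```text
time_s: 24.85
tcp_pos: [480.8, -354.6, 145.9]
tcp_rot: [[0.523, 0.749, 0.408], [0.853, -0.459, -0.249], [0.001, 0.478, -0.878]]
force: [-0.4, -0.2, -1.2]
width: 10.2
```

```bash
python3 look.py pics/w19.png;python3 fz.py; python3 tray.py
```

```text
24.85 [ 480.76 -354.6   145.88] [-0.37 -0.17 -1.22] 10.24726605488376
24.9 F tool [ 0.8 -0.5  0.9] p [ 481.1  -354.37  146.37] axial pos -156.56 w 10.2
[-0.81819274 -0.00646392  2.10791834  0.23949306  0.56922197 -2.01102841]
b [ 508.2 -311.5   56.8] ([5.073, 0.082, 0.004], [-0.0006, -0.001, 0.0006]) ([5.068, -4.228, 7.905], [-0.0006, -0.001, 0.0006])
a [ 481.  -355.8   56.8] ([-0.127, 0.079, -0.002], [-0.0006, -0.001, 0.0006]) ([-0.132, -4.231, 7.899], [-0.0006, -0.001, 0.0006])
```

View pics/w19.png

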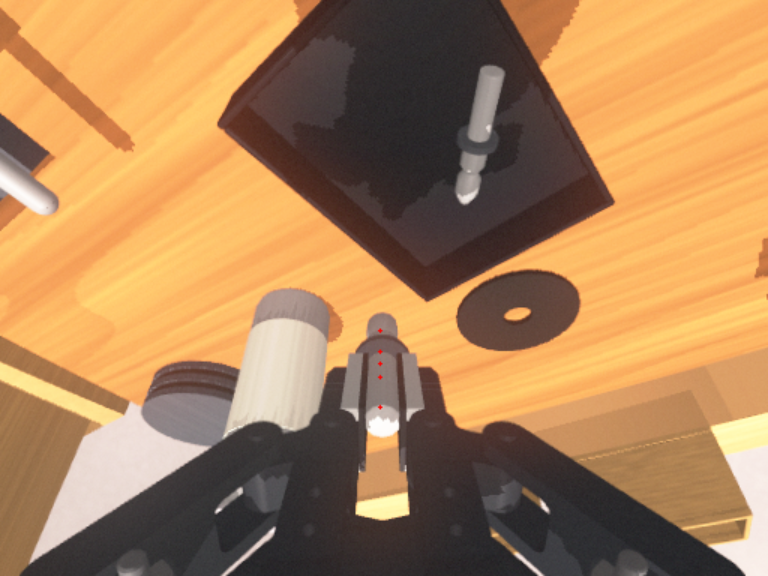

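Request:
{"api": "servo_tool", "payload": {
  "motion": [
    [[0.2,-1.8,3.3],[0,0,0],0],
    [[0.2,-3.3,6.2],[0,0,0],0],
    [[0.2,-4.2,8.0],[0,0,0],0],
    [[0.2,-4.2,8.0],[0,0,0],0],
    [[0.2,-4.2,8.0],[0,0,0],0]
  ]
}}

```text
time_s: 25.52
tcp_pos: [484.5, -354.7, 58.0]
tcp_rot: [[0.522, 0.748, 0.411], [0.853, -0.457, -0.252], [-0.001, 0.482, -0.876]]
force: [-0.1, -0.7, 0.0]
width: 10.2
```

```bash
python3 look.py pics/w20.png;python3 fz.py
```

```text
25.525 [ 484.47 -354.67   58.02] [-0.06 -0.66  0.03] 10.247183255776532
25.575 F tool [0.4 0.4 1. ] p [ 484.66 -355.19   58.56] axial pos -237.82 w 10.4
```

View pics/w20.png

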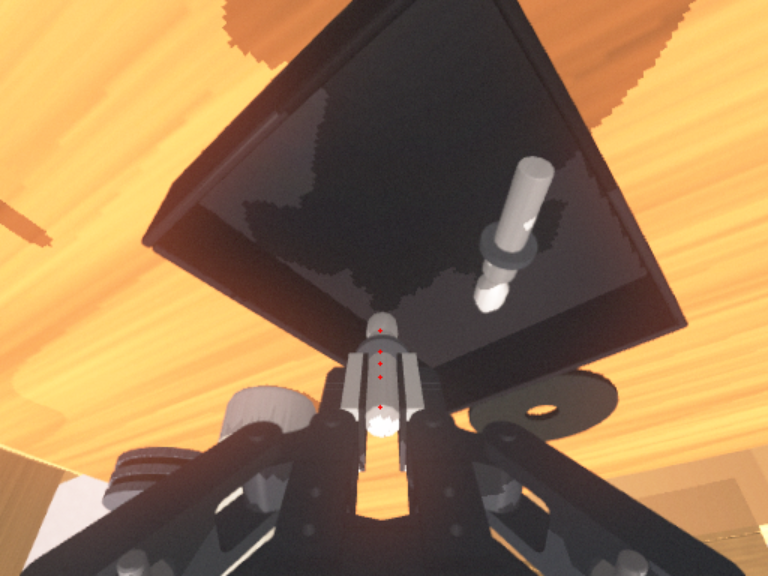

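Request:
{"api": "servo_tool", "payload": {
  "motion": [
    [[0,0,0.1],[0,0,0],25],
    [[0,0,0.1],[0,0,0],28],
    [[0,0,0.1],[0,0,0],28],
    [[0,0,0.1],[0,0,0],28],
    [[0,0,0.1],[0,0,0],28],
    [[0,0,-5],[0,0,0],28],
    [[0,0,-10],[0,0,0],28],
    [[0,0,-13],[0,0,0],28],
    [[0,0,-13],[0,0,0],28],
    [[0,0,-13],[0,0,0],28]
  ]
}}

```text
time_s: 26.82
tcp_pos: [430.0, -321.9, 169.9]
tcp_rot: [[0.523, 0.748, 0.409], [0.852, -0.459, -0.25], [0.0, 0.479, -0.878]]
force: [-0.5, 0.6, -0.5]
width: 23.8
```

```bash
python3 look.py pics/w21.png; python3 - <<'E'
from h import *
im=get_image("scene");cv2.imwrite("pics/s21.png",cv2.resize(im['frame'][120:380,0:512],None,fx=1.5,fy=1.5)); 
cv2.imwrite("pics/s21t.png",np.hstack([cv2.resize(im['frame'][215:305,120:210],(400,400),interpolation=cv2.INTER_CUBIC),cv2.resize(im['frame'][170:240,318:388],(400,400),interpolation=cv2.INTER_CUBIC)]))
E
```

```text
26.825 [ 430.   -321.89  169.93] [-0.47  0.61 -0.48] 23.846775415358504
```

View pics/w21.png

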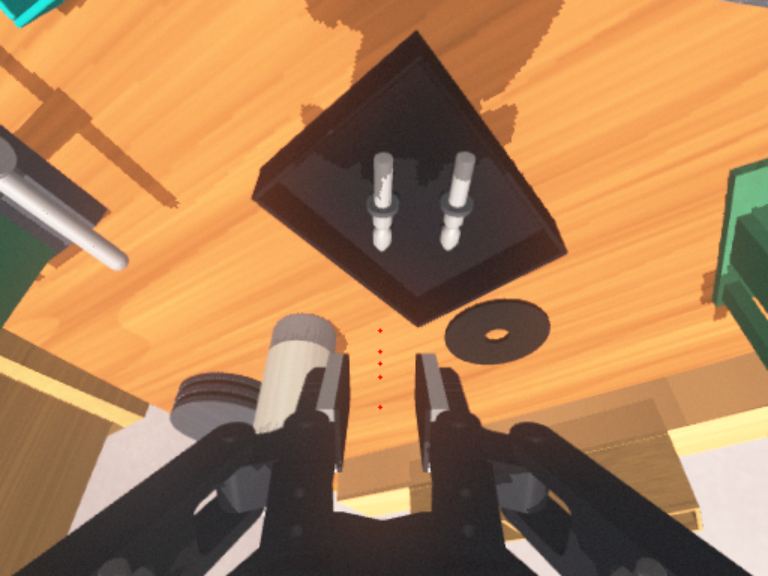

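View pics/s21.png

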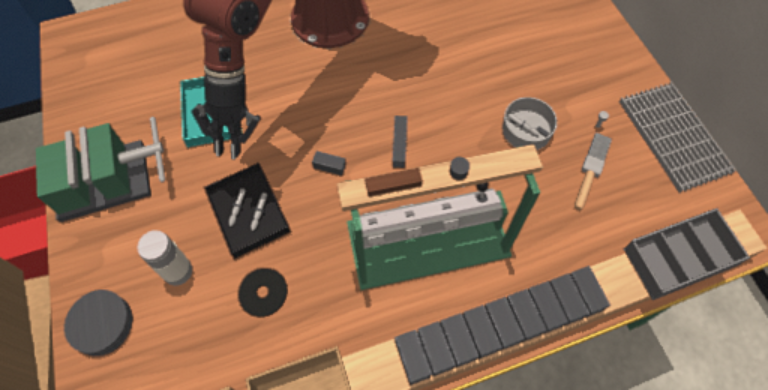

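View pics/s21t.png

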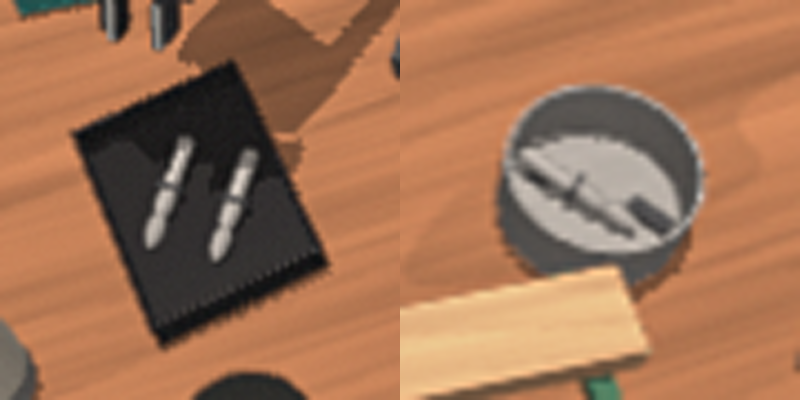

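```bash
python3 -c "
from workcell import hand_in,get_obs
o=get_obs();print(o['time_s'],o['force'],abs(o['qd']).max() if hasattr(o['qd'],'max') else o['qd']);print(hand_in())"
```

```text
26.925 [-0.49887739 -0.04143365 -0.06864254] 0.008507617820271922
the job is handed in; nothing more can be done
None
```

The job is done and handed in at about 27 s. The slack cutter is in the scrap tin and the two firm ones lie flat in the black tray.

- **Finding the slack clip:** the cutter at y = +37.5 mm gave way at about 5 N, and the pull then dropped to about 3 N. I took it out first and put it in the tin while the other two were still seated.
- **Other two cutters:** the ones at y = -37.5 and y = -112.5 mm each held past 12 N on the tug before they snapped out. I laid them side by side in the tray.
- **Last checks:** the closing pictures show one cutter in the tin, two apart in the tray, three empty clips and the scriber still seated. In the pictures, nothing else had moved. The gripper is open and clear, with forces near zero.
- **Did not go as planned:** on the way to the tray with the first firm cutter, the steep tilt I had planned drove joint 6 to its stop. It read -2.581 rad against a limit of -2.58, so I switched to a flatter lean and kept going. I don't know whether that thousandth counts as passing the range.

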